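# Sort press bolts on the thread gauges and seal the case

### The job

Pack away the sole-press bolts lying on the bench: seat each one fully home in the notched gauge plate that matches its thread pitch (coarse bolts in the brass gauge, fine bolts in the green one), so that its ridges drop between the ribs. Then lay the lid on the case and press it down corner by corner, the first corner fully home while the one diagonally opposite is still up, until all four corners of the gasket are down and the lid sits flat and sealed. Leave the other things on the bench alone.

Things in the scene. Friction and masses are not known exactly. Their poses are not given: they have to be found in the camera images.
- bolt_a: steel hex-head bolt, COARSE thread, 0.35 kg. Origin on the axis, mid plain shank (17 mm dia, clear for |x| < 25 mm: grip here); +x to the dark head (x 70 to 80 mm, 26.4 mm across flats, 30.5 corners); tail at x = -70 mm. 26 mm dia ridges, three each side, 18 mm apart (|x| = 30, 48, 66), 5 mm thick. Axis 13 mm up when on the table
- bolt_b: steel hex-head bolt, FINE thread, 0.35 kg. Origin on the axis, mid plain shank (17 mm dia, clear for |x| < 25 mm: grip here); +x to the dark head (x 70 to 80 mm, 26.4 mm across flats, 30.5 corners); tail at x = -70 mm. 26 mm dia ridges, four each side, 12 mm apart (|x| = 30, 42, 54, 66), 3.5 mm thick. Axis 13 mm up when on the table
- bolt_c: steel hex-head bolt, COARSE thread, 0.35 kg. Origin on the axis, mid plain shank (17 mm dia, clear for |x| < 25 mm: grip here); +x to the dark head (x 70 to 80 mm, 26.4 mm across flats, 30.5 corners); tail at x = -70 mm. 26 mm dia ridges, three each side, 18 mm apart (|x| = 30, 48, 66), 5 mm thick. Axis 13 mm up when on the table
- bolt_d: steel hex-head bolt, FINE thread, 0.35 kg. Origin on the axis, mid plain shank (17 mm dia, clear for |x| < 25 mm: grip here); +x to the dark head (x 70 to 80 mm, 26.4 mm across flats, 30.5 corners); tail at x = -70 mm. 26 mm dia ridges, four each side, 12 mm apart (|x| = 30, 42, 54, 66), 3.5 mm thick. Axis 13 mm up when on the table
- gauge_coarse: Brass notched gauge fixed in the case, for coarse bolts. Origin mid underside. Bolts lie along x, one per lane (y = -22, +22 mm), head either end, middle over x = 0: axis then 25.5 mm above origin; wrong pitch or off along x: up to 4.5 mm proud. Cross ribs at |x| = 21, 39, 57 mm, 7 mm thick, crests 17 mm up. Lane rails 27 mm up at |x| 22 to 64 mm. |x| < 15 mm flat, 12 mm high: finger room. Either half of the case
- gauge_fine: Green notched gauge fixed in the case, for fine bolts. Origin mid underside. Bolts lie along x, one per lane (y = -22, +22 mm), head either end, middle over x = 0: axis then 25.5 mm above origin; wrong pitch or off along x: up to 4.5 mm proud. Cross ribs at |x| = 24, 36, 48, 60 mm, 5 mm thick, crests 17 mm up. Lane rails 27 mm up at |x| 22 to 64 mm. |x| < 15 mm flat, 12 mm high: finger room. Either half of the case
- case: blue open case fixed to the bench, 184 (x) by 216 (y) by 47 mm high, walls 6 mm, floor 5 mm. Origin at the middle of its underside. Holds the two gauges side by side, 44 mm either side of its middle in y, same heading as the case
- seal_0 (a joint): travel of the gasket pad at the case's -x +y corner: 0 m = 6 mm proud of the rim, 0.006 m = flush, sealed. It yields to about 9 N and stays where it is pushed; the lid's weight alone does not press it
- seal_0_top (a point): middle of the top of black rubber pad 0 (6 by 30 mm) on the case rim, corner -x +y, 53 mm up when unpressed. Diagonally oppo corner 2
- seal_1 (a joint): travel of the gasket pad at the case's +x +y corner: 0 m = 6 mm proud of the rim, 0.006 m = flush, sealed. It yields to about 9 N and stays where it is pushed; the lid's weight alone does not press it
- seal_1_top (a point): middle of the top of black rubber pad 1 (6 by 30 mm) on the case rim, corner +x +y, 53 mm up when unpressed. Diagonally oppo corner 3
- seal_2 (a joint): travel of the gasket pad at the case's +x -y corner: 0 m = 6 mm proud of the rim, 0.006 m = flush, sealed. It yields to about 9 N and stays where it is pushed; the lid's weight alone does not press it
- seal_2_top (a point): middle of the top of black rubber pad 2 (6 by 30 mm) on the case rim, corner +x -y, 53 mm up when unpressed. Diagonally oppo corner 0
- seal_3 (a joint): travel of the gasket pad at the case's -x -y corner: 0 m = 6 mm proud of the rim, 0.006 m = flush, sealed. It yields to about 9 N and stays where it is pushed; the lid's weight alone does not press it
- seal_3_top (a point): middle of the top of black rubber pad 3 (6 by 30 mm) on the case rim, corner -x -y, 53 mm up when unpressed. Diagonally oppo corner 1
- lid: loose clear lid, yellow border, plate 188 (x) by 220 (y) by 8 mm, 0.4 kg. Origin mid plate underside: 10 mm up on the table, 53 on the unpressed gasket, 47 sealed. Black bar handle on top, 22 mm wide (x), 90 long (y), 8 to 38 mm above origin. Four corner feet 10 mm deep fit inside the case walls, 3 mm play. Fits either way round; goes down only over seated bolts
- last_green: green shoe last, 232 mm long, a bystander: leave it alone. Origin at its underside
- last_yellow: yellow shoe last, 232 mm long, a bystander: leave it alone. Origin at its underside
- tack_jar: amber jar of tacks, 64 mm dia, 75 mm high, a bystander: leave it alone. Origin at its underside
- hammer: hammer lying flat, a bystander: leave it alone. Origin at its underside, or at its middle
- glue_tin: red glue tin, 80 mm dia, 100 mm high, a bystander: leave it alone. Origin at its underside
- glue_brush: glue brush lying flat, about 0.2 m, a bystander: leave it alone. Origin at its underside, or at its middle
- wax_block: dark block of wax, 60 by 40 by 25 mm, a bystander: leave it alone. Origin at its underside
There are look-alikes about, which are no part of the job. Leave any blue look-alike of the bolt_b alone.

How it is judged:
On the way, in this order (a step that is already met when the one before it is completed fails the run):
1. every bolt present is seated fully home in the gauge of its own pitch (x of bolt_a in the frame of gauge_coarse between -0.005 and 0.005 m and y of bolt_a in the frame of gauge_coarse between -0.029 and 0.029 m and z of bolt_a in the frame of gauge_coarse between 0.022 and 0.028 m and angle between the x axis of each of bolt_a, bolt_c and the x axis of gauge_coarse, either way round below 0.06 rad and x of bolt_b in the frame of gauge_fine between -0.005 and 0.005 m and y of bolt_b in the frame of gauge_fine between -0.029 and 0.029 m and z of bolt_b in the frame of gauge_fine between 0.022 and 0.028 m and angle between the x axis of each of bolt_b, bolt_d and the x axis of gauge_fine, either way round below 0.06 rad and x of bolt_c in the frame of gauge_coarse between -0.005 and 0.005 m and y of bolt_c in the frame of gauge_coarse between -0.029 and 0.029 m and z of bolt_c in the frame of gauge_coarse between 0.022 and 0.028 m and x of bolt_d in the frame of gauge_fine between -0.005 and 0.005 m and y of bolt_d in the frame of gauge_fine between -0.029 and 0.029 m and z of bolt_d in the frame of gauge_fine between 0.022 and 0.028 m), for 0.3 s.
2. with the lid on the case, one corner is pressed fully down while the diagonally opposite corner is still up (x of lid in the frame of case between -0.008 and 0.008 m and y of lid in the frame of case between -0.008 and 0.008 m and angle between the x axis of lid and the x axis of case, either way round below 0.08 rad and ((value of joint seal_0 above 0.0045 m and value of joint seal_2 below 0.003 m) or (value of joint seal_1 above 0.0045 m and value of joint seal_3 below 0.003 m) or (value of joint seal_2 above 0.0045 m and value of joint seal_0 below 0.003 m) or (value of joint seal_3 above 0.0045 m and value of joint seal_1 below 0.003 m))), for 0.1 s.
At the end, for the whole second after the job is handed in: Each bolt present at rest in a lane of its own gauge: within 5 mm lengthwise, 0.06 rad, axis 22 to 28 mm above gauge underside; four seals pressed over 4.5 mm; lid within 8 mm and 0.08 rad of the case, tilt under 0.015 rad, underside 44 to 49.2 mm above the case underside (all of step 1 and value of joint each of seal_0, seal_1, seal_2, seal_3 above 0.0045 m and x of lid in the frame of case between -0.008 and 0.008 m and y of lid in the frame of case between -0.008 and 0.008 m and angle between the x axis of lid and the x axis of case, either way round below 0.08 rad and z of lid in the frame of case between 0.044 and 0.0492 m and angle between lid's own z axis and vertical below 0.015 rad and linear speed of each of lid, bolt_a, bolt_b, bolt_c, bolt_d below 0.02 m/s); the robot touches nothing.
It fails at once if a bystander is pushed more than 4 cm from its place (distance of any of last_green, last_yellow, tack_jar, hammer, glue_tin, glue_brush, wax_block from where it was at the start of the episode above 0.04 m).
Of bolt_a, bolt_b, bolt_c, bolt_d only 3 to 4 are there at a start; the rules pass over those that are not, and their reading is None.
At some moment in a run one of bolt_a, bolt_b, bolt_c, bolt_d, lid may be knocked a few centimetres aside while the robot is not near it.
Once in a run the grip may slacken for a moment while it holds something.
It also fails if it takes over 210 s, if anything falls off the work surface, if the arm or the gripper's body presses on something with over 40 N, if the wrist force passes 120 N, or if a joint passes its speed limit or range.

### The arm

A 6-joint arm with a two-finger parallel gripper is mounted at the origin on the work surface. World frame = base frame: x ahead of the robot, y to its left, z up, the work surface at z = 0. Lengths are in m, angles in rad, forces in N, time in s.
With the tool pointing down it reaches from about 0.3 to 0.875 m from the base axis. Payload 6.4 kg.
Tool frame: the origin (TCP) lies at the very end of the fingers, on their centre line; the grasp point (between the pads) lies 19 mm behind it; z points along the fingers, y is the line along which they close (so a half turn about z gives the same grasp; the last joint's range is limited). The gripper opens to 88 mm and grips with 3 to 60 N. Pads are 18 mm wide; open, the fingers measure 123 mm over their backs; the gripper's body (75 mm by 187 mm) begins 45 mm behind the grasp point.
Start: joints at [1.112, 0.181, 1.607, -0, 1.354, -0.206], TCP at [0.144, 0.557, 0.199] pointing down, gripper open.
Joint ranges: [-2.99, 2.99], [-0.89, 2.07], [0.3, 2.58], [-1.14, 4.28], [0, 2.63], [-3.12, 3.12]. Speed limits (rad/s): [2.57, 2.57, 3.01, 3.14, 3.14, 3.14].

### API

Orientations are given as a 3x3 rotation matrix whose columns are the frame's x, y, z axes.
In Python, from plant import r gives the robot as it stands. The module is installed in compiled form; this text tells all that it offers.
- The arm moves only by the tool arm_command, never from a script. Its argument "deltas" is text: rows parted by semicolons, each of 7 numbers parted by spaces: the shift along the tool's x, y, z in m, then the turn, a rotation vector about the tool's x, y, z in degrees, then the closure, from -1 (fully open) to 1 (shut). A call has 1 to 10 rows; each row shifts and turns the commanded pose from where the row before left it, along the tool's axes as they then stand; what a row does not reach is not made up. A row lasts 1/12 s, in which the tool goes at most 41.7 mm and 7.16 degrees, less where a joint would pass 70% of its speed; a pose out of reach is approached as far as the arm can. A call is refused whole if a number of a shift passes 0.0417 or a number of a turn 7.16, either way. A call with a gripper value outside its range is refused whole. The fingers move at their own pace and stop on an object; "force" is the grip in N (left out, the last holds). Time passes only in rows, so rows that do not move let the fingers close. It gives the time, the measured TCP pose, the force, the opening and the grip force at its end, in the units of the state.
- r.observe(): the state, without advancing time (a new reading comes with each control period).
- r.get_image(name): name is "scene" or "top" or "wrist"; returns a dict with "color" (400x640x3 uint8, red, green, blue), "range_z" (400x640 float32, m along the optical axis (not along the pixel's ray), 0 where there is no reading), "intrinsics" (3x3 intrinsics, pixels), "T" (4x4, takes a point from camera to world coordinates). Camera axes: x right, y down, z forward; pixel columns grow to the right and rows downward; lengths in m; the calibration is good to about 2 mm. A picture is of the moment at which its call begins.
- r.close_job(): hands the job in; it is judged then, once.
The state is a dict: "time_s": time; "joints": joint angles; "joint_vel": joint speeds; "joint_torque": joint torques, N m; "tcp_pos": TCP position; "tcp_rot": TCP orientation; "ft_force": force on the tool from outside, world axes, zero at the start; "torque": the same for the moment, N m; "finger_gap": finger opening in m; "grasp_force": force on a finger pad.
Only numpy, scipy, OpenCV 4.12 (cv2) and the standard library are available. Lean on these libraries where they do the work, as an engineer would, in place of code of your own. Each camera call takes 0.05 s, during which the arm holds its last target. There are 200 camera calls.

## Working session

There is one attempt and no reset: what is moved stays moved. The work goes in short steps, Python scripts to look and compute and a tool call to move; the robot and the scene stay as the last step left them, time stands still between calls to the robot, and variables do not carry over. Pictures are saved under pics/ and viewed, at most 14 in all, crops included, and the job is handed in when it is done.

Besides the shell and the picture viewer there is one more tool, called after ">>>" by a JSON object that holds its "api" and its "payload". arm_command: Moves the arm, as the interface text tells. Its arguments: {"type":"object","properties":{"deltas":{"type":"string"},"force":{"type":"number"}},"required":["deltas"]}

```bash
mkdir -p pics; ls; python3 - <<'E'
from plant import r
import cv2,numpy as np
for n in ["top","scene"]:
    d=r.get_image(n); cv2.imwrite(f"pics/{n}0.png",d["color"][:,:,::-1]); np.savez(f"{n}0.npz",**d)
    print(n,d["intrinsics"].round(1).tolist(),d["T"].round(3).tolist())
s=r.observe();print({k:np.round(v,3).tolist() for k,v in s.items()})
E
```

```text
pics
top [[392.6, 0.0, 321.2], [0.0, 392.6, 197.6], [0.0, 0.0, 1.0]] [[0.027, -0.999, 0.038, 0.492], [-0.999, -0.026, 0.029, 0.003], [-0.028, -0.039, -0.999, 1.31], [0.0, 0.0, 0.0, 1.0]]
scene [[455.1, 0.0, 329.0], [0.0, 455.1, 192.7], [0.0, 0.0, 1.0]] [[0.102, 0.544, -0.833, 1.702], [0.995, -0.04, 0.096, -0.11], [0.019, -0.838, -0.545, 0.817], [0.0, 0.0, 0.0, 1.0]]
{'time_s': 0.1, 'joints': [1.112, 0.181, 1.608, -0.0, 1.354, -0.206], 'joint_vel': [-0.0, -0.002, -0.003, -0.0, -0.001, -0.0], 'joint_torque': [0.001, -43.482, -34.27, 0.07, 0.034, -0.0], 'tcp_pos': [0.144, 0.556, 0.199], 'tcp_rot': [[-0.968, 0.25, -0.001], [0.25, 0.968, -0.001], [0.0, -0.001, -1.0]], 'ft_force': [0.655, -0.133, -0.505], 'torque': [0.018, 0.026, 0.02], 'grasp_force': 0.0, 'finger_gap': 0.088}
```

View pics/top0.png

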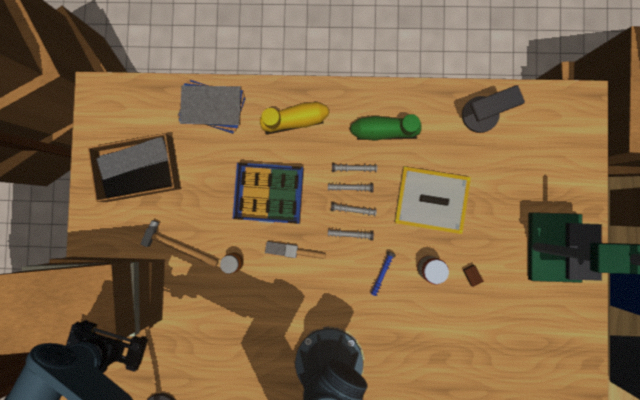

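View pics/scene0.png

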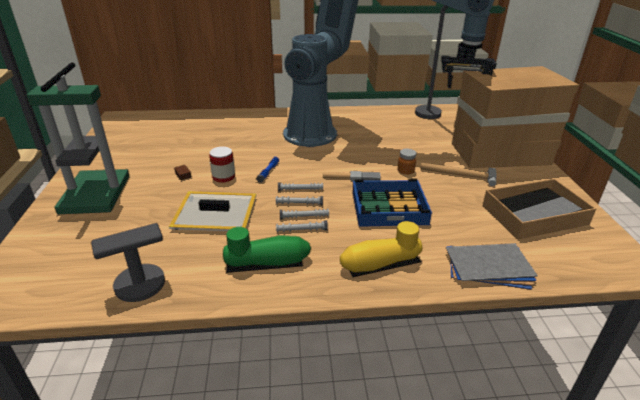

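The top view shows the blue case at (269,192) (brass left, green right), four bolts at about (354,168), (350,187), (353,209), (350,234), the lid at (433,199) and the blue look-alike at (383,272). Next I'll measure these.

```bash
cat > h.py <<'E'
import numpy as np,cv2
def load(n): return dict(np.load(n))
def ray(d,px,z):
    px=np.atleast_2d(px).astype(float); K=d["intrinsics"];T=d["T"]
    v=np.c_[(px[:,0]-K[0,2])/K[0,0],(px[:,1]-K[1,2])/K[1,1],np.ones(len(px))]@T[:3,:3].T
    o=T[:3,3]; return o+v*((z-o[2])/v[:,2])[:,None]
def proj(d,P):
    P=np.atleast_2d(P); T=d["T"];c=(P-T[:3,3])@T[:3,:3]; q=c@d["intrinsics"].T; return q[:,:2]/q[:,2:]
def cloud(d):
    h,w=d["range_z"].shape; u,v=np.meshgrid(np.arange(w),np.arange(h)); K=d["intrinsics"];z=d["range_z"]
    p=np.stack([(u-K[0,2])/K[0,0]*z,(v-K[1,2])/K[1,1]*z,z],-1); return p@d["T"][:3,:3].T+d["T"][:3,3]
def hsv(d): return cv2.cvtColor(d["color"],cv2.COLOR_RGB2HSV)
def rect(d,mask,z,amin=30):
    out=[]
    for c in cv2.findContours(mask.astype(np.uint8),cv2.RETR_EXTERNAL,cv2.CHAIN_APPROX_NONE)[0]:
        if cv2.contourArea(c)<amin: continue
        P=ray(d,c.reshape(-1,2),z)[:,:2].astype(np.float32)
        (x,y),(a,b),t=cv2.minAreaRect(P); 
        if a<b: a,b,t=b,a,t+90
        out.append((round(x,4),round(y,4),round(a,3),round(b,3),round((t+90)%180-90,1),c.reshape(-1,2).mean(0).round().tolist()))
    return out
E
python3 - <<'E'
from h import *
d=load("top0.npz");H=hsv(d);h,s,v=[H[...,i] for i in range(3)]
C=cloud(d)
print("table z",np.median(C[280:300,300:360,2]))
roi=np.zeros(h.shape,bool);roi[155:245,325:382]=1
bm=((s<70)&roi); print("bolts",*rect(d,bm,0.013),sep="\n")
bl=(h>105)&(h<130)&(s>120);bl[:150]=0;bl[300:]=0;bl[:,:220]=0;bl[:,400:]=0
print("blue",*rect(d,cv2.morphologyEx(bl.astype(np.uint8),cv2.MORPH_CLOSE,np.ones((3,3))),0.047,80),sep="\n")
ye=(h>20)&(h<33)&(s>150)&(v>120);ye[:160]=0;ye[240:]=0;ye[:,:390]=0;ye[:,475:]=0
print("lid",*rect(d,ye,0.018,80),sep="\n")
im=cv2.resize(d["color"][150:250,225:475],None,fx=3.2,fy=3.2,interpolation=cv2.INTER_CUBIC);cv2.imwrite("pics/crop0.png",im[:,:,::-1])
for p in [(354,168),(350,187),(353,209),(350,234),(269,164),(433,200)]: print(p,C[p[1],p[0]].round(3))
E
```

```text
table z 2.8281048476963555e-05
bolts
(0.4246, -0.0582, 0.146, 0.018, 87.0, [350.0, 234.0])
(0.5057, -0.0667, 0.146, 0.018, 83.8, [353.0, 209.0])
(0.5786, -0.0543, 0.146, 0.017, -89.9, [350.0, 187.0])
(0.6453, -0.0676, 0.142, 0.02, -88.6, [354.0, 167.0])
blue
(0.2995, -0.1602, 0.132, 0.012, -22.2, [382.0, 275.0])
(0.5484, 0.1149, 0.172, 0.016, -2.4, [298.0, 194.0])
lid
(0.5434, -0.3239, 0.223, 0.189, 82.0, [433.0, 200.0])
(354, 168) [ 0.641 -0.066  0.023]
(350, 187) [ 0.578 -0.054  0.02 ]
(353, 209) [ 0.506 -0.065  0.024]
(350, 234) [ 0.424 -0.058  0.019]
(269, 164) [0.646 0.213 0.033]
(433, 200) [ 0.541 -0.318  0.048]
```

View pics/crop0.png

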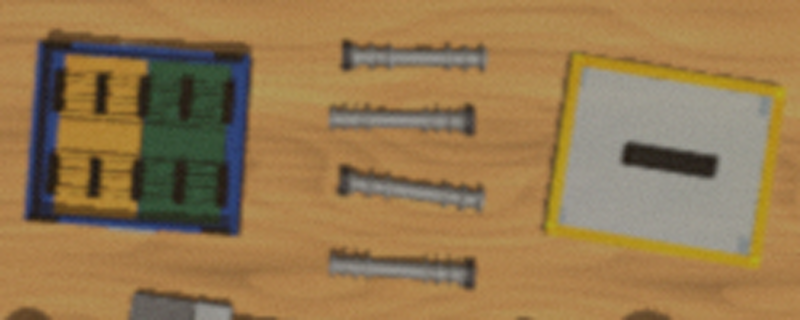

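The crop confirms four steel bolts between the case and the lid. I need a closer wrist view to tell the pitches apart, so I'm moving over the bolts with the fingers closing along world x.

>>> {"api": "arm_command", "payload": {"deltas": "-0.0264 -0.025 -0.005 0 0 0 -1;-0.0264 -0.025 -0.005 0 0 0 -1;-0.0264 -0.025 -0.005 0 0 0 -1;-0.0264 -0.025 -0.005 0 0 0 -1;-0.0264 -0.025 -0.005 0 0 0 -1;-0.0264 -0.025 -0.005 0 0 0 -1;-0.0264 -0.025 -0.005 0 0 0 -1;-0.0264 -0.025 -0.005 0 0 0 -1;-0.0264 -0.025 -0.005 0 0 0 -1;-0.0264 -0.025 -0.005 0 0 0 -1"}}

```text
time_s: 0.93
tcp_pos: [0.3372, 0.247, 0.2494]
tcp_rot: [[-0.968, 0.25, 0.0], [0.25, 0.968, 0.0], [-0.0, 0.0, -1.0]]
ft_force: [0.0, 0.6, 0.0]
finger_gap: 0.0881
grasp_force: 0.0
```

>>> {"api": "arm_command", "payload": {"deltas": "-0.0264 -0.025 -0.005 0 0 0 -1;-0.0264 -0.025 -0.005 0 0 0 -1;-0.0264 -0.025 -0.005 0 0 0 -1;-0.0264 -0.025 -0.005 0 0 0 -1;-0.0264 -0.025 -0.005 0 0 0 -1;-0.0264 -0.025 -0.005 0 0 0 -1;-0.0264 -0.025 -0.005 0 0 0 -1;-0.0264 -0.025 -0.005 0 0 0 -1;-0.0264 -0.025 -0.005 0 0 0 -1;-0.0264 -0.025 -0.005 0 0 0 -1"}}

```text
time_s: 1.77
tcp_pos: [0.5304, -0.0612, 0.2991]
tcp_rot: [[-0.968, 0.25, -0.001], [0.25, 0.968, 0.0], [0.001, 0.0, -1.0]]
ft_force: [0.0, 0.6, -0.1]
finger_gap: 0.0879
grasp_force: 0.0
```

>>> {"api": "arm_command", "payload": {"deltas": "0 0 0 0 0 6.86 -1;0 0 0 0 0 6.86 -1;0 0 0 0 0 6.86 -1;0 0 0 0 0 6.86 -1;0 0 0 0 0 6.86 -1;0 0 0 0 0 6.86 -1"}}

```text
time_s: 2.27
tcp_pos: [0.5297, -0.0594, 0.2988]
tcp_rot: [[-0.559, 0.829, -0.001], [0.829, 0.559, 0.0], [0.001, -0.001, -1.0]]
ft_force: [-0.4, 0.1, 0.8]
finger_gap: 0.0876
grasp_force: 0.0
```

>>> {"api": "arm_command", "payload": {"deltas": "0 0 0 0 0 6.86 -1;0 0 0 0 0 6.86 -1;0 0 0 0 0 6.86 -1;0 0 0 0 0 6.86 -1;0 0 0 0 0 6.86 -1;0 0 0 0 0 0 -1"}}

```text
time_s: 2.77
tcp_pos: [0.5297, -0.0593, 0.2989]
tcp_rot: [[0.003, 1.0, -0.001], [1.0, -0.003, 0.0], [0.0, -0.001, -1.0]]
ft_force: [0.2, 0.6, -0.2]
finger_gap: 0.0878
grasp_force: 0.0
```

```bash
python3 - <<'E'
from plant import r
from h import *
d=r.get_image("wrist"); cv2.imwrite("pics/w1.png",d["color"][:,:,::-1]); np.savez("w1.npz",**d)
print(d["intrinsics"].round(1).tolist(),d["T"].round(3).tolist())
E
```

```text
[[292.2, 0.0, 319.0], [0.0, 292.2, 197.6], [0.0, 0.0, 1.0]] [[1.0, -0.003, -0.002, 0.53], [-0.003, -0.95, -0.312, 0.022], [-0.001, 0.312, -0.95, 0.484], [0.0, 0.0, 0.0, 1.0]]
```

View pics/w1.png

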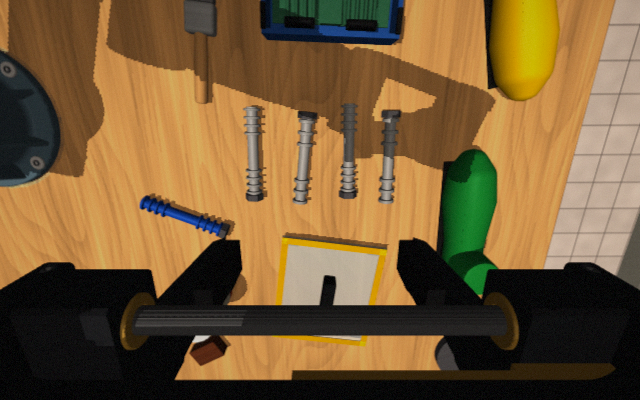

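The wrist view shows the bolts standing vertically at columns 254, 303, 348 and 389 (rows 105-200), with the case at the top and the lid at (330,285). I'll zoom in to read the pitch.

```bash
python3 - <<'E'
from h import *
d=load("w1.npz")
im=cv2.resize(d["color"][95:210,230:415],None,fx=4.3,fy=4.3,interpolation=cv2.INTER_CUBIC);cv2.imwrite("pics/w1c.png",im[:,:,::-1])
E
```

```text
(no output)
```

View pics/w1c.png

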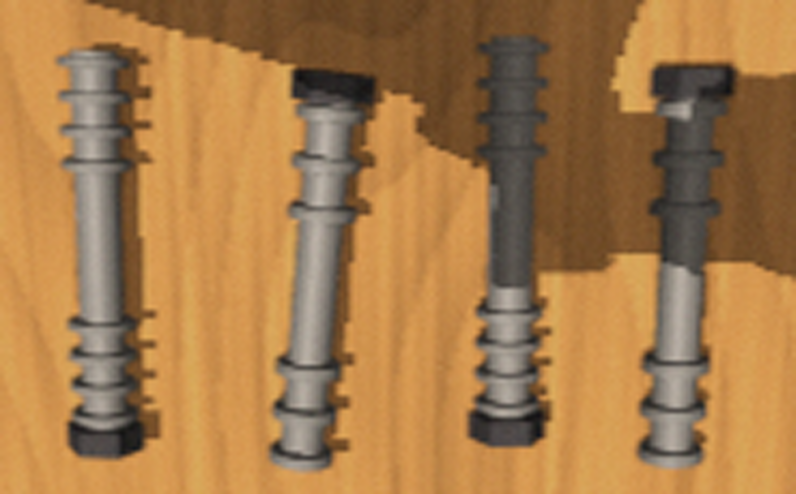

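Left to right (increasing x) the bolts are fine (head −y), coarse (head +y), fine (head −y) and coarse (head +y). Next I'll find each mid-shank point from the inner ridges.

```bash
python3 - <<'E'
from h import *
d=load("w1.npz"); t=load("top0.npz")
ends={1:[(97,163),(103,323)],2:[(322,212),(307,369)],3:[(511,151),(510,312)],4:[(684,209),(675,362)]}
for k,e in ends.items():
    P=ray(d,np.array(e)/4.3+[230-.4,95-.4],0.015); v=P[0]-P[1]
    print(k,P.mean(0).round(4),"len",np.linalg.norm(v).round(4),"ang",np.degrees(np.arctan2(v[1],v[0])).round(1), "top px",proj(t,P.mean(0)).round(1))
E
```

```text
1 [ 0.4234 -0.0538  0.015 ] len 0.0598 ang 87.9 top px [[348.7 234.1]]
2 [ 0.5031 -0.072   0.015 ] len 0.0605 ang 83.4 top px [[354.8 210. ]]
3 [ 0.5767 -0.05    0.015 ] len 0.0598 ang 91.3 top px [[348.7 187.5]]
4 [ 0.641  -0.0705  0.015 ] len 0.0584 ang 90.7 top px [[355.3 168.3]]
```

>>> {"api": "arm_command", "payload": {"deltas": "0.002 -0.0352 0 0 0 0 0.09;0.002 -0.0352 0 0 0 0 0.09;0.002 -0.0353 0 0 0 0 0.09;0 0 0.04 0 0 2.3 0.09;0 0 0.04 0 0 0 0.09;0 0 0.04 0 0 0 0.09;0 0 0.04 0 0 0 0.09;0 0 0.04 0 0 0 0.09;0 0 0.02 0 0 0 0.09;0 0 0 0 0 0 0.09", "force": 30}}

```text
time_s: 3.65
tcp_pos: [0.4201, -0.0519, 0.0747]
tcp_rot: [[0.036, 0.999, -0.009], [0.999, -0.036, 0.004], [0.003, -0.009, -1.0]]
ft_force: [-0.1, 0.5, -0.1]
finger_gap: 0.0399
grasp_force: 0.0
```

```bash
python3 - <<'E'
from plant import r
from h import *
d=r.get_image("wrist"); cv2.imwrite("pics/w2.png",d["color"][:,:,::-1]); np.savez("w2.npz",**d)
s=r.observe();print(s["tcp_pos"],np.round(s["tcp_rot"],3).tolist(),np.round(s["joints"],3))
E
```

```text
[ 0.42214237 -0.05265548  0.07741923] [[0.036, 0.999, -0.005], [0.999, -0.036, 0.002], [0.002, -0.005, -1.0]] [-0.405  0.003  2.071 -0.     1.073 -0.368]
```

View pics/w2.png

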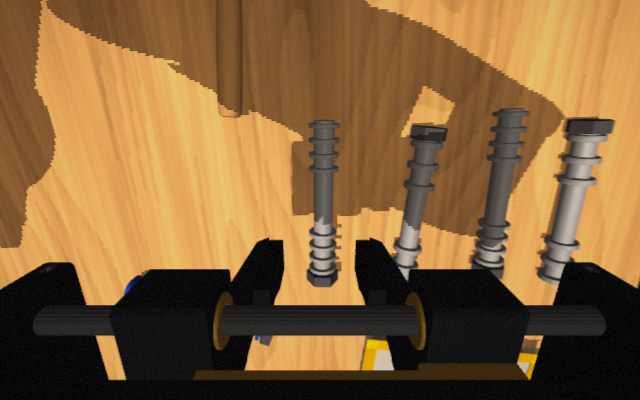

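The bolt sits centred between the fingers: inner ridges at about (323,166) and (322,231), finger centre at column 320. I'll check the mid-shank position.

```bash
python3 - <<'E'
from h import *
d=load("w2.npz")
P=ray(d,[(323,167),(322,232)],0.015);print(P.round(4),P.mean(0).round(4),d["T"][:3,3])
G=ray(d,[(419,186),(406,247),(499,157),(493,231),(578,180),(560,247)],.015).round(4);print(G)
E
```

```text
[[ 0.4242 -0.0234  0.015 ]
 [ 0.4214 -0.084   0.015 ]] [ 0.4228 -0.0537  0.015 ] [0.42487262 0.02888315 0.26007036]
[[ 0.5069 -0.043   0.015 ]
 [ 0.499  -0.1017  0.015 ]
 [ 0.5721 -0.0198  0.015 ]
 [ 0.5771 -0.0878  0.015 ]
 [ 0.6425 -0.0421  0.015 ]
 [ 0.6411 -0.106   0.015 ]]
```

>>> {"api": "arm_command", "payload": {"deltas": "-0.0005 -0.001 0.02 0 0 0 0.09;0 0 0.02 0 0 0 0.09;0 0 0.02 0 0 0 0.09;0 0 0.014 0 0 0 0.09;0 0 0 0 0 0 0.09;0 0 0 0 0 0 1;0 0 0 0 0 0 1;0 0 0 0 0 0 1;0 0 0 0 0 0 1;0 0 0 0 0 0 1", "force": 30}}

```text
time_s: 4.53
tcp_pos: [0.424, -0.0543, 0.0062]
tcp_rot: [[0.039, 0.999, 0.002], [0.999, -0.039, -0.001], [-0.001, 0.002, -1.0]]
ft_force: [-0.0, 0.1, 0.4]
finger_gap: 0.0091
grasp_force: 0.0
```

>>> {"api": "arm_command", "payload": {"deltas": "0 0 0 0 0 0 1;0 0 0 0 0 0 1"}}

```text
time_s: 4.7
tcp_pos: [0.4234, -0.0541, 0.0056]
tcp_rot: [[0.039, 0.999, 0.0], [0.999, -0.039, -0.0], [-0.0, 0.0, -1.0]]
ft_force: [-0.7, 0.2, -0.3]
finger_gap: 0.0003
grasp_force: 0.0
```

```bash
python3 - <<'E'
from plant import r
from h import *
for n in ("wrist","top"):
    d=r.get_image(n); np.savez(f"{n}3.npz",**d)
    if n=="wrist": cv2.imwrite("pics/w3.png",d["color"][:,:,::-1])
s=r.observe();print(s["tcp_pos"],s["finger_gap"],s["grasp_force"])
E
```

```text
[ 0.4232477  -0.05400104  0.00539153] 0.0007496928103202423 0.0
```

View pics/w3.png

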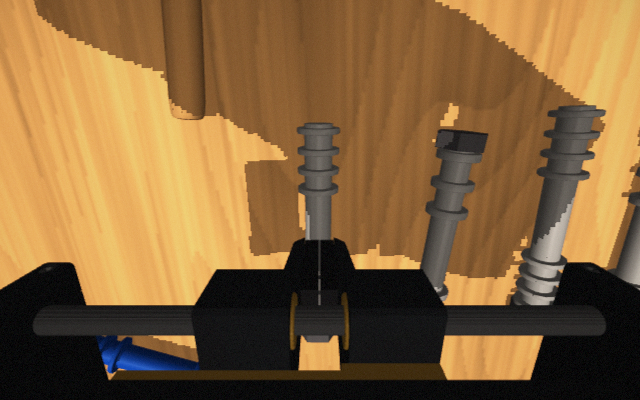

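The fingers have closed fully with the bolt still lying beneath them, with its shank entering at (318,235). I'll check how high the fingertips really are.

```bash
python3 - <<'E'
from h import *
d=load("wrist3.npz");C=cloud(d)
for p in [(305,245),(330,245),(300,260),(335,260),(319,242),(318,225),(318,200),(260,225),(440,240)]: print(p,C[p[1],p[0]].round(4))
print("TCP px",proj(d,[[.4232,-.054,.0054],[.4232,-.054,.0244],[.4232,-.045,.0054]]).round(1))
z=np.load("w2.npz")
P=ray(d,[(318,188)],.015);print(P)
t=load("top3.npz");H=hsv(t);roi=np.zeros(H.shape[:2],bool);roi[155:245,325:382]=1
print(*rect(t,(H[...,1]<70)&roi,.013),sep="\n")
E
```

```text
(305, 245) [ 0.4165 -0.0447  0.0511]
(330, 245) [ 0.4298 -0.0455  0.0505]
(300, 260) [ 0.4151 -0.0428  0.0697]
(335, 260) [ 0.4317 -0.0457  0.0659]
(319, 242) [ 0.4239 -0.0456  0.0464]
(318, 225) [ 0.4233 -0.0468  0.0206]
(318, 200) [ 0.424  -0.0298  0.0214]
(260, 225) [ 0.3816 -0.0545 -0.0008]
(440, 240) [ 0.5014 -0.0604  0.0205]
TCP px [[318.4 225.8]
 [318.3 238.1]
 [317.9 213.7]]
[[ 0.42416897 -0.02403839  0.015     ]]
(0.5011, -0.0978, 0.082, 0.019, 87.9, [362.0, 211.0])
(0.4569, -0.0686, 0.181, 0.132, -88.5, [349.0, 226.0])
(0.577, -0.0544, 0.145, 0.017, -88.6, [350.0, 187.0])
(0.6453, -0.0676, 0.142, 0.02, -88.6, [354.0, 167.0])
```

Depth puts the real fingertips about 38 mm above the reported TCP, so they closed above the shank (finger's lowest point z≈0.045, shank top 0.021). I'll reopen to 40 mm and go down in small steps, watching the force.

>>> {"api": "arm_command", "payload": {"deltas": "0 0 0 0 0 0 0.09;0 0 0 0 0 0 0.09;0 0 0 0 0 0 0.09;0 0 0 0 0 0 0.09;0 0 0 0 0 0 0.09;0 0 0.003 0 0 0 0.09;0 0 0.003 0 0 0 0.09;0 0 0 0 0 0 0.09"}}

```text
time_s: 5.47
tcp_pos: [0.4227, -0.0538, -0.0014]
tcp_rot: [[0.039, 0.999, -0.001], [0.999, -0.039, 0.0], [0.0, -0.001, -1.0]]
ft_force: [0.2, 0.2, -0.9]
finger_gap: 0.0398
grasp_force: 0.0
```

>>> {"api": "arm_command", "payload": {"deltas": "0 0 0.005 0 0 0 0.09;0 0 0.005 0 0 0 0.09;0 0 0.005 0 0 0 0.09;0 0 0.003 0 0 0 0.09;0 0 0 0 0 0 0.09"}}

```text
time_s: 5.88
tcp_pos: [0.4225, -0.0537, -0.0196]
tcp_rot: [[0.039, 0.999, -0.002], [0.999, -0.039, 0.001], [0.001, -0.002, -1.0]]
ft_force: [0.7, -0.3, -0.3]
finger_gap: 0.04
grasp_force: 0.0
```

```bash
cat > look.py <<'E'
import sys
from plant import r
from h import *
n,name=sys.argv[1:3]
d=r.get_image(n); cv2.imwrite(f"pics/{name}.png",d["color"][:,:,::-1]); np.savez(f"{name}.npz",**d)
s=r.observe();print(s["time_s"],np.round(s["tcp_pos"],4),np.round(s["ft_force"],1),s["finger_gap"],s["grasp_force"],"cam",d["T"][:3,3].round(4))
E
python3 look.py wrist w4; python3 - <<'E'
from h import *
d=load("w4.npz");C=cloud(d);B=C[:,:,2]
# lowest finger points: dark pixels near row 200-260
m=(d["color"].max(2)<40)
for c in (275,280,355,362,368):
    for r in range(215,262,4):
        if m[r,c]: print(c,r,C[r,c].round(4)); break
E
```

```text
5.9333 [ 0.4227 -0.0538 -0.0192] [-0.4 -0.7  1.5] 0.040180901525863136 0.0 cam [0.4262 0.0276 0.1655]
275 243 [ 0.3993 -0.0441  0.023 ]
280 243 [ 0.4021 -0.0439  0.0235]
362 243 [ 0.4462 -0.0455  0.0238]
368 243 [ 0.4494 -0.0454  0.0242]
```

>>> {"api": "arm_command", "payload": {"deltas": "0 0 0.005 0 0 0 0.09;0 0 0.005 0 0 0 0.09;0 0 0.004 0 0 0 0.09;0 0 0 0 0 0 0.09;0 0 0 0 0 0 0.09"}}

```text
time_s: 6.35
tcp_pos: [0.4229, -0.0539, -0.0331]
tcp_rot: [[0.039, 0.999, -0.001], [0.999, -0.039, 0.0], [0.0, -0.001, -1.0]]
ft_force: [0.5, -0.1, -0.3]
finger_gap: 0.0401
grasp_force: 0.0
```

>>> {"api": "arm_command", "payload": {"deltas": "0 0 0 0 0 0 1;0 0 0 0 0 0 1;0 0 0 0 0 0 1;0 0 0 0 0 0 1;0 0 0 0 0 0 1;0 0 0 0 0 0 1", "force": 40}}

```text
time_s: 6.85
tcp_pos: [0.4233, -0.054, -0.0325]
tcp_rot: [[0.039, 0.999, 0.0], [0.999, -0.039, -0.0], [-0.0, 0.0, -1.0]]
ft_force: [-0.7, 0.6, 2.3]
finger_gap: 0.0162
grasp_force: 40.0
```

Gripped at 40 N. The reported TCP z reads about 40 mm below the true tips, so bolt axis = reported z + 0.046. Now I'll lift, carry it over the case, turn and look.

>>> {"api": "arm_command", "payload": {"deltas": "0 0 -0.02 0 0 0 1;0 0 -0.035 0 0 0 1;0 0 -0.035 0 0 0 1;0 0 -0.035 0 0 0 1;0 0 -0.035 0 0 0 1;0 0 -0.035 0 0 0 1;0 0 -0.035 0 0 0 1;0 0 -0.003 0 0 0 1"}}

```text
time_s: 7.52
tcp_pos: [0.4265, -0.0552, 0.2065]
tcp_rot: [[0.039, 0.999, 0.01], [0.999, -0.039, -0.004], [-0.004, 0.01, -1.0]]
ft_force: [2.1, -0.6, -2.7]
finger_gap: 0.0158
grasp_force: 40.0
```

>>> {"api": "arm_command", "payload": {"deltas": "0.0289 0.0235 0 0 0 0 1;0.0289 0.0235 0 0 0 0 1;0.0289 0.0235 0 0 0 0 1;0.0289 0.0235 0 0 0 0 1;0.0289 0.0235 0 0 0 0 1;0.0289 0.0235 0 0 0 0 1;0.0289 0.0235 0 0 0 0 1;0.0289 0.0235 0 0 0 0 1;0 0 0 0 0 -6.9 1;0 0 0 0 0 -6.9 1"}}

```text
time_s: 8.35
tcp_pos: [0.6195, 0.1715, 0.1962]
tcp_rot: [[-0.208, 0.978, -0.005], [0.978, 0.208, -0.0], [0.001, -0.005, -1.0]]
ft_force: [-0.3, -0.2, -2.9]
finger_gap: 0.0157
grasp_force: 40.0
```

>>> {"api": "arm_command", "payload": {"deltas": "0 0 0 0 0 -6.9 1;0 0 0 0 0 -6.9 1;0 0 0 0 0 -6.9 1;0 0 0 0 0 -6.9 1;0 0 0 0 0 -6.9 1;0 0 0 0 0 -6.9 1;0 0 0 0 0 -6.9 1;0 0 0 0 0 -6.9 1;0 0 0 0 0 -6.9 1;0 0 0 0 0 -6.9 1"}}

```text
time_s: 9.18
tcp_pos: [0.6188, 0.1695, 0.1974]
tcp_rot: [[-0.987, 0.158, -0.004], [0.158, 0.987, -0.0], [0.004, -0.001, -1.0]]
ft_force: [0.5, -0.3, -3.2]
finger_gap: 0.0158
grasp_force: 40.0
```

>>> {"api": "arm_command", "payload": {"deltas": "0 0 0 0 0 -6.9 1;0 0 0 0 0 0 1;0 0 0 0 0 0 1;0 0 0 0 0 0 1"}}

```text
time_s: 9.52
tcp_pos: [0.6195, 0.1696, 0.1989]
tcp_rot: [[-0.999, 0.048, -0.002], [0.048, 0.999, -0.0], [0.002, -0.0, -1.0]]
ft_force: [0.0, 0.0, -3.6]
finger_gap: 0.0156
grasp_force: 40.0
```

```bash
python3 look.py wrist w5
```

```text
9.5667 [0.6197 0.1696 0.1993] [ 0.3  0.3 -4.3] 0.015624469206053206 39.9934583902359 cam [0.5384 0.1732 0.3841]
```

View pics/w5.png

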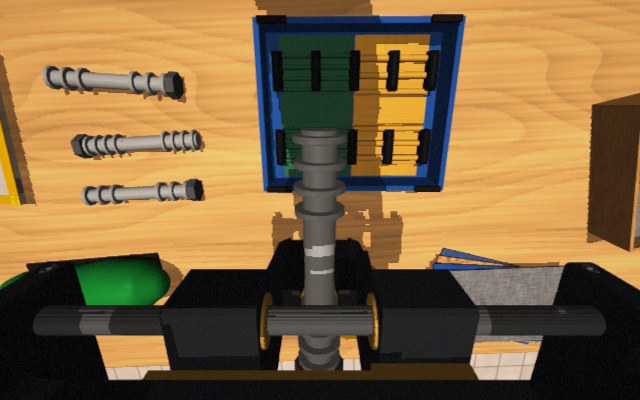

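The wrist view shows the case with corners at about (255,17), (464,17), (441,190) and (265,190). Green gauge is at left (−y) and brass at right. Black rails lie at rows 50-90 and 130-163, and the held bolt points −x with its tail. Next I'll measure the case pose.

```bash
cat > case.py <<'E'
from h import *
import sys
d=load(sys.argv[1]);H=hsv(d);h,s,v=[H[...,i] for i in range(3)]
bl=((h>105)&(h<125)&(s>130)&(v>40)).astype(np.uint8); bl[205:]=0; bl[:,:240]=0;bl[:,480:]=0
P=ray(d,np.argwhere(bl)[:,::-1],.047)[:,:2].astype(np.float32)
hull=cv2.convexHull(P); R=cv2.minAreaRect(hull);print("case rect",np.round(R[0],4),np.round(R[1],4),round(R[2],2))
bk=((v<45)&(s<120)).astype(np.uint8)
for c in cv2.findContours(bk,cv2.RETR_EXTERNAL,cv2.CHAIN_APPROX_NONE)[0]:
    x,y,w,hh=cv2.boundingRect(c)
    if 240<x<480 and 5<w<40 and hh>15 and y<170:
        Q=ray(d,c.reshape(-1,2),.032);q=cv2.minAreaRect(Q[:,:2].astype(np.float32));print("rail",(x,y,w,hh),np.round(q[0],4),np.round(q[1],4))
E
python3 case.py w5.npz
```

```text
case rect [0.5499 0.2134] [0.2146 0.1833] 87.44
rail (383, 130, 11, 34) [0.5937 0.2534] [0.0106 0.0395]
rail (416, 129, 14, 35) [0.5952 0.2959] [0.0132 0.0406]
rail (346, 129, 11, 36) [0.5917 0.2095] [0.0118 0.0419]
rail (276, 129, 11, 36) [0.5876 0.1258] [0.0119 0.0418]
rail (424, 51, 15, 40) [0.5119 0.2994] [0.0136 0.0399]
rail (387, 51, 12, 40) [0.5098 0.2568] [0.0112 0.0399]
rail (272, 51, 12, 41) [0.5042 0.129 ] [0.0114 0.041 ]
rail (348, 50, 12, 42) [0.5078 0.213 ] [0.012  0.0419]
rail (308, 50, 14, 41) [0.5052 0.1703] [0.0144 0.0409]
```

```bash
python3 - <<'E'
from h import *
d=load("w5.npz");g=d["color"].astype(int);C=cloud(d)
z=C[...,2]
for r in range(124,236,2):
    m=np.where((z[r,270:380]>.2)&(d["range_z"][r,270:380]>0))[0]+270
    if len(m): print(r,m.min(),m.max(),ray(d,[(m.mean(),r)],.245)[0][:2].round(4),end=" | ")
E
```

```text
128 303 334 [0.55   0.1726] | 130 301 337 [0.5509 0.1728] | 132 299 338 [0.5518 0.1725] | 134 292 345 [0.5527 0.1725] | 136 292 345 [0.5537 0.1726] | 138 292 345 [0.5546 0.1722] | 140 292 345 [0.5555 0.1724] | 142 293 345 [0.5564 0.1725] | 144 301 338 [0.5574 0.1727] | 146 301 336 [0.5583 0.1722] | 148 301 336 [0.5593 0.1722] | 150 301 336 [0.5602 0.1721] | 152 301 336 [0.5612 0.1721] | 154 301 336 [0.5621 0.172 ] | 156 301 336 [0.5631 0.172 ] | 158 295 342 [0.564  0.1719] | 160 293 345 [0.565  0.1721] | 162 293 345 [0.566  0.1721] | 164 293 344 [0.567  0.1718] | 166 293 344 [0.5679 0.1718] | 168 294 343 [0.5689 0.1717] | 170 300 338 [0.5699 0.1719] | 172 302 336 [0.5709 0.1719] | 174 302 336 [0.5719 0.1718] | 176 302 335 [0.5729 0.1715] | 178 302 335 [0.5739 0.1715] | 180 298 339 [0.5749 0.1714] | 182 295 343 [0.5759 0.1716] | 184 293 344 [0.5769 0.1712] | 186 293 344 [0.578  0.1713] | 188 293 344 [0.579  0.1712] | 190 294 344 [0.5801 0.1714] | 192 294 343 [0.5811 0.1711] | 194 298 340 [0.5821 0.1713] | 196 302 335 [0.5832 0.171 ] | 198 302 335 [0.5842 0.171 ] | 200 302 335 [0.5853 0.1709] | 202 298 339 [0.5863 0.1708] | 204 296 341 [0.5874 0.1708] | 206 294 343 [0.5885 0.1709] | 208 294 343 [0.5896 0.1707] | 210 294 343 [0.5906 0.1707] | 212 294 343 [0.5917 0.1706] | 214 295 343 [0.5928 0.1708] | 216 296 341 [0.5939 0.1704] | 218 300 338 [0.595  0.1705] | 220 303 334 [0.5961 0.1704] | 222 303 334 [0.5972 0.1703] | 224 303 334 [0.5983 0.1703] | 226 303 334 [0.5995 0.1702] | 228 303 334 [0.6006 0.1702] | 230 303 334 [0.6017 0.1701] | 232 303 334 [0.6029 0.1699] | 234 303 334 [0.604 0.17 ] |
```

The held bolt is within 1 mm of the TCP along its axis. Case centre is (0.5498,0.2127), heading −2.5°. Now moving to the outer fine lane and descending.

>>> {"api": "arm_command", "payload": {"deltas": "0.0242 -0.0086 0 0 0 0 1;0.0242 -0.0087 0 0 0 0 1;0.0242 -0.0086 0 0 0 0 1;0 0 0.033 0 0 0 1;0 0 0.033 0 0 0 1;0 0 0.033 0 0 0 1;0 0 0.033 0 0 0 1;0 0 0.03 0 0 0 1;0 0 0.02 0 0 0 1;0 0 0 0 0 0 1"}}

```text
time_s: 10.4
tcp_pos: [0.5421, 0.1467, 0.0134]
tcp_rot: [[-0.999, 0.046, -0.009], [0.046, 0.999, -0.001], [0.009, -0.001, -1.0]]
ft_force: [-0.4, 0.1, -4.8]
finger_gap: 0.0157
grasp_force: 40.0
```

>>> {"api": "arm_command", "payload": {"deltas": "0 0 0 0 0 0 1;0 0 0 0 0 0 1;0 0 0 0 0 0 1"}}

```text
time_s: 10.65
tcp_pos: [0.5484, 0.1472, 0.0205]
tcp_rot: [[-0.999, 0.045, 0.004], [0.045, 0.999, 0.0], [-0.004, 0.0, -1.0]]
ft_force: [-0.0, -0.1, -3.4]
finger_gap: 0.0157
grasp_force: 40.0
```

>>> {"api": "arm_command", "payload": {"deltas": "0 0 0.01 0 0 0 1;0 0 0.008 0 0 0 1;0 0 0 0 0 0 1;0 0 0 0 0 0 1;0 0 0 0 0 0 1;0 0 0 0 0 0 1"}}

```text
time_s: 11.15
tcp_pos: [0.5467, 0.147, 0.0005]
tcp_rot: [[-0.999, 0.044, 0.0], [0.044, 0.999, 0.0], [-0.0, 0.0, -1.0]]
ft_force: [0.4, -0.3, -4.1]
finger_gap: 0.0157
grasp_force: 40.0
```

>>> {"api": "arm_command", "payload": {"deltas": "0.0008 0 0.004 0 0 0 1;0 0 0.004 0 0 0 1;0 0 0.003 0 0 0 1;0 0 0.002 0 0 0 1;0 0 0.002 0 0 0 1;0 0 0 0 0 0 1;0 0 0 0 0 0 1;0 0 0 0 0 0 1"}}

```text
time_s: 11.82
tcp_pos: [0.5457, 0.1471, -0.0147]
tcp_rot: [[-0.999, 0.044, 0.0], [0.044, 0.999, -0.0], [-0.0, 0.0, -1.0]]
ft_force: [0.3, 0.5, -3.4]
finger_gap: 0.0157
grasp_force: 40.0
```

It dropped in: z −0.0147 with no upward force, where a misfit would have stopped at −0.0105. Releasing and going on to the other fine bolt.

>>> {"api": "arm_command", "payload": {"deltas": "0 0 0 0 0 0 0.41;0 0 0 0 0 0 0.41;0 0 0 0 0 0 0.41;0 0 0 0 0 0 0.41;0 0 -0.01 0 0 0 0.41;0 0 -0.03 0 0 0 0.41;0 0 -0.035 0 0 0 0.41;0 0 -0.035 0 0 0 0.41;0 0 -0.03 0 0 0 0.41;0 0 0 0 0 0 0.09"}}

```text
time_s: 12.65
tcp_pos: [0.5505, 0.1475, 0.1336]
tcp_rot: [[-0.999, 0.044, 0.013], [0.044, 0.999, 0.001], [-0.013, 0.001, -1.0]]
ft_force: [1.1, -0.4, 0.8]
finger_gap: 0.0308
grasp_force: 0.0
```

>>> {"api": "arm_command", "payload": {"deltas": "-0.0079 -0.0391 0 0 0 0 0.09;-0.0079 -0.0391 0 0 0 0 0.09;-0.0079 -0.0391 0 0 0 0 0.09;-0.0079 -0.0391 0 0 0 0 0.09;-0.0079 -0.0391 0 0 0 0 0.09;0 0 0 0 0 7.16 0.09;0 0 0 0 0 7.16 0.09;0 0 0 0 0 7.16 0.09;0 0 0 0 0 7.16 0.09;0 0 0 0 0 7.16 0.09"}}

```text
time_s: 13.48
tcp_pos: [0.5764, -0.0502, 0.1256]
tcp_rot: [[-0.78, 0.626, 0.0], [0.626, 0.78, 0.0], [-0.0, 0.0, -1.0]]
ft_force: [-0.0, 0.2, 0.2]
finger_gap: 0.0403
grasp_force: 0.0
```

>>> {"api": "arm_command", "payload": {"deltas": "0 0 0 0 0 7.16 0.09;0 0 0 0 0 7.16 0.09;0 0 0 0 0 7.16 0.09;0 0 0 0 0 7.16 0.09;0 0 0 0 0 7.16 0.09;0 0 0 0 0 7.16 0.09;0 0 0 0 0 7.16 0.09;0 0 0 0 0 0.6 0.09;0 0 0 0 0 0 0.09;0 0 0 0 0 0 0.09"}}

```text
time_s: 14.32
tcp_pos: [0.5765, -0.05, 0.1255]
tcp_rot: [[-0.02, 1.0, 0.0], [1.0, 0.02, -0.0], [-0.0, 0.0, -1.0]]
ft_force: [0.8, 0.2, -0.3]
finger_gap: 0.0402
grasp_force: 0.0
```

```bash
cat > bolts.py <<'E'
from h import *
import sys
d=load(sys.argv[1]);C=cloud(d);z=C[...,2];H=hsv(d)
m=((z>.009)&(z<.028)&(d["range_z"]>0)&((H[...,1]<90)|(H[...,2]<60))).astype(np.uint8)
for c in cv2.findContours(m,cv2.RETR_EXTERNAL,cv2.CHAIN_APPROX_NONE)[0]:
    if cv2.contourArea(c)<150: continue
    P=ray(d,c.reshape(-1,2),.014)[:,:2].astype(np.float32);(x,y),(a,b),t=cv2.minAreaRect(P)
    if a<b:a,b,t=b,a,t+90
    if a<.08 or b>.05: continue
    t=(t+90)%180-90
    if t<0:t+=180
    u=np.array([np.cos(np.radians(t)),np.sin(np.radians(t))])
    e=[H[...,2][tuple(np.clip(proj(d,[[*(np.array([x,y])+k*.069*u),.02]])[0].round().astype(int)[::-1],0,[399,639]))] for k in (1,-1)]
    print("rect",np.round([x,y],4),"len",round(a,3),round(b,3),"ang",round(t,1),"endV",e,"px",c.reshape(-1,2).mean(0).round())
E
python3 look.py wrist w6; python3 bolts.py w6.npz
```

```text
14.3667 [ 0.5765 -0.05    0.1255] [-0.3 -0.6 -0.5] 0.03998684372174885 0.0 cam [0.575  0.0315 0.3106]
rect [ 0.642  -0.0575] len 0.132 0.029 ang 91.1 endV [np.uint8(151), np.uint8(13)] px [381. 181.]
rect [ 0.505  -0.0695] len 0.155 0.029 ang 84.8 endV [np.uint8(46), np.uint8(13)] px [251. 188.]
rect [ 0.5772 -0.0588] len 0.156 0.028 ang 90.3 endV [np.uint8(106), np.uint8(92)] px [319. 182.]
rect [0.5437 0.1067] len 0.191 0.005 ang 177.6 endV [np.uint8(40), np.uint8(43)] px [285.  11.]
```

>>> {"api": "arm_command", "payload": {"deltas": "-0.001 0.0005 0.035 0 0 0.4 0.09;0 0 0.035 0 0 0 0.09;0 0 0.03 0 0 0 0.09;0 0 0.025 0 0 0 0.09;0 0 0.02 0 0 0 0.09;0 0 0.013 0 0 0 0.09;0 0 0 0 0 0 0.09;0 0 0 0 0 0 0.09;0 0 0 0 0 0 0.09;0 0 0 0 0 0 0.09"}}

```text
time_s: 15.2
tcp_pos: [0.5785, -0.0514, -0.0309]
tcp_rot: [[-0.01, 1.0, 0.003], [1.0, 0.01, -0.001], [-0.001, 0.003, -1.0]]
ft_force: [-1.1, -1.3, -0.5]
finger_gap: 0.0402
grasp_force: 0.0
```

>>> {"api": "arm_command", "payload": {"deltas": "0 0 0 0 0 0 1;0 0 0 0 0 0 1;0 0 0 0 0 0 1;0 0 0 0 0 0 1;0 0 0 0 0 0 1;0 0 0 0 0 0 1", "force": 40}}

```text
time_s: 15.7
tcp_pos: [0.5772, -0.0511, -0.0323]
tcp_rot: [[-0.009, 1.0, 0.0], [1.0, 0.009, -0.0], [-0.0, 0.0, -1.0]]
ft_force: [-1.1, 0.4, 4.0]
finger_gap: 0.0157
grasp_force: 40.0
```

>>> {"api": "arm_command", "payload": {"deltas": "0 0 -0.02 0 0 0 1;0 0 -0.035 0 0 0 1;0 0 -0.035 0 0 0 1;0 0 -0.035 0 0 0 1;0 0 -0.017 0 0 0 1;0.0346 -0.0037 0 0 0 0 1;0.0346 -0.0037 0 0 0 0 1;0.0346 -0.0037 0 0 0 0 1;0.0346 -0.0037 0 0 0 0 1;0.0346 -0.0037 0 0 0 0 1"}}

```text
time_s: 16.53
tcp_pos: [0.5557, 0.1233, 0.1086]
tcp_rot: [[-0.009, 1.0, -0.001], [1.0, 0.009, 0.0], [0.0, -0.001, -1.0]]
ft_force: [-0.2, -0.1, -3.8]
finger_gap: 0.0157
grasp_force: 40.0
```

>>> {"api": "arm_command", "payload": {"deltas": "0.0346 -0.0037 0 0 0 0 1;0.0346 -0.0037 0 0 0 0 1;0 0 0 0 0 -7.16 1;0 0 0 0 0 -7.16 1;0 0 0 0 0 -7.16 1;0 0 0 0 0 -7.16 1;0 0 0 0 0 -7.16 1;0 0 0 0 0 -7.16 1;0 0 0 0 0 -7.16 1;0 0 0 0 0 -7.16 1"}}

```text
time_s: 17.37
tcp_pos: [0.5479, 0.1909, 0.1083]
tcp_rot: [[-0.85, 0.527, -0.002], [0.527, 0.85, -0.0], [0.002, -0.001, -1.0]]
ft_force: [-0.4, 0.6, -2.4]
finger_gap: 0.0159
grasp_force: 40.0
```

>>> {"api": "arm_command", "payload": {"deltas": "0 0 0 0 0 -7.16 1;0 0 0 0 0 -7.16 1;0 0 0 0 0 -7.16 1;0 0 0 0 0 -7.16 1;0 0 0 0 0 -1.1 1;0 0 0 0 0 0 1;0 0 0 0 0 0 1;0 0 0 0 0 0 1"}}

```text
time_s: 18.03
tcp_pos: [0.5486, 0.1909, 0.109]
tcp_rot: [[-0.999, 0.045, -0.001], [0.045, 0.999, -0.0], [0.0, -0.0, -1.0]]
ft_force: [0.4, -0.3, -2.9]
finger_gap: 0.0162
grasp_force: 40.0
```

```bash
cat > held.py <<'E'
# held bolt: ridge centres seen on the near side -> bolt middle relative to TCP, in tool axes
import sys
from h import *
from plant import r
d=load(sys.argv[1]); pos=[66,54,42,30] if sys.argv[2]=="f" else [66,48,30]
s=r.observe();p=s["tcp_pos"];R=np.array(s["tcp_rot"]);za=p[2]+.046
z=cloud(d)[...,2]; W=[];
for row in range(60,240):
    m=np.where((z[row,270:380]>za-.03)&(z[row,270:380]<za+.03))[0]+270
    W.append((row,m.max()-m.min() if len(m)>5 else 0,m.mean() if len(m)>5 else 0))
W=np.array(W,float);thr=45; on=W[:,1]>thr
runs=[];k=0
while k<len(on):
    if on[k]:
        j=k
        while j<len(on) and on[j]: j+=1
        if j-k>=4: runs.append((W[k,0]+W[j-1,0])/2)
        k=j
    else:k+=1
runs=runs[-len(pos):];print("runs",runs)
cx=np.interp(runs,W[:,0],W[:,2])
P=ray(d,np.c_[cx,runs],za)-p; T=P@R
print("tool-frame ridge",T.round(4)[:,:2].tolist()); 
print("mid along x",(T[:,0]-np.array(pos[:len(runs)])/1000).round(4))
sl,ic=np.polyfit(T[:,0],T[:,1],1);print("tilt deg",round(np.degrees(np.arctan(sl)),2),"y at mid",round(ic,4))
E
python3 look.py wrist w7; python3 held.py w7.npz f; python3 case.py w7.npz
```

```text
18.0833 [0.5486 0.1909 0.1091] [-0.2  0.1 -3. ] 0.015826503541666277 39.995155334472656 cam [0.4672 0.1943 0.2941]
runs [np.float64(135.5), np.float64(161.0), np.float64(185.0), np.float64(208.0)]
tool-frame ridge [[0.0663, -0.0003], [0.0542, -0.0002], [0.0422, -0.0003], [0.0301, -0.0005]]
mid along x [0.0003 0.0002 0.0002 0.0001]
tilt deg 0.36 y at mid -0.0007
case rect [0.5073 0.2223] [0.2005 0.0975] 87.38
rail (383, 123, 16, 46) [0.508  0.2564] [0.0121 0.04  ]
rail (428, 122, 21, 47) [0.5095 0.299 ] [0.0148 0.0409]
rail (337, 122, 13, 47) [0.5057 0.2143] [0.0106 0.041 ]
rail (288, 122, 14, 47) [0.5038 0.1717] [0.0113 0.0408]
```

>>> {"api": "arm_command", "payload": {"deltas": "-0.0004 0.0003 0.03 0 0 0 1;0 0 0.03 0 0 0 1;0 0 0.025 0 0 0 1;0 0 0.015 0 0 0 1;0 0 0.01 0 0 0 1;0 0 0 0 0 0 1;0 0 0 0 0 0 1;0 0 0 0 0 0 1;0 0 0 0 0 0 1;0 0 0 0 0 0 1"}}

```text
time_s: 18.92
tcp_pos: [0.5504, 0.1914, 0.0007]
tcp_rot: [[-0.999, 0.043, 0.002], [0.043, 0.999, 0.0], [-0.002, 0.0, -1.0]]
ft_force: [0.2, -0.8, -2.5]
finger_gap: 0.0162
grasp_force: 40.0
```

>>> {"api": "arm_command", "payload": {"deltas": "0 0 0.004 0 0 0 1;0 0 0.003 0 0 0 1;0 0 0 0 0 0 1;0 0 0 0 0 0 1;0 0 0.003 0 0 0 1;0 0 0.002 0 0 0 1;0 0 0.002 0 0 0 1;0 0 0 0 0 0 1;0 0 0 0 0 0 1;0 0 0 0 0 0 1"}}

```text
time_s: 19.75
tcp_pos: [0.5492, 0.1912, -0.0147]
tcp_rot: [[-0.999, 0.043, -0.0], [0.043, 0.999, -0.0], [0.0, -0.0, -1.0]]
ft_force: [-0.4, 1.1, -1.4]
finger_gap: 0.0163
grasp_force: 40.0
```

Seated. Now releasing and going to the coarse bolt at (0.5035,−0.072).

>>> {"api": "arm_command", "payload": {"deltas": "0 0 0 0 0 0 0.41;0 0 0 0 0 0 0.41;0 0 0 0 0 0 0.41;0 0 0 0 0 0 0.41;0 0 -0.01 0 0 0 0.41;0 0 -0.03 0 0 0 0.41;0 0 -0.035 0 0 0 0.41;0 0 -0.035 0 0 0 0.41;0 0 -0.03 0 0 0 0.41;0 0 0 0 0 0 0.09"}}

```text
time_s: 20.58
tcp_pos: [0.554, 0.192, 0.1337]
tcp_rot: [[-0.999, 0.042, 0.013], [0.042, 0.999, 0.002], [-0.013, 0.002, -1.0]]
ft_force: [0.9, 0.1, 1.0]
finger_gap: 0.0304
grasp_force: 0.0
```

>>> {"api": "arm_command", "payload": {"deltas": "0.0049 -0.0378 0 0 0 0 0.09;0.0049 -0.0378 0 0 0 0 0.09;0.0049 -0.0378 0 0 0 0 0.09;0.0049 -0.0379 0 0 0 0 0.09;0.0049 -0.0379 0 0 0 0 0.09;0.0049 -0.0379 0 0 0 0 0.09;0.0049 -0.0378 0 0 0 0 0.09;0 0 0 0 0 7.16 0.09;0 0 0 0 0 7.16 0.09;0 0 0 0 0 7.16 0.09"}}

```text
time_s: 21.42
tcp_pos: [0.5035, -0.0731, 0.1258]
tcp_rot: [[-0.911, 0.413, 0.001], [0.413, 0.911, -0.0], [-0.001, 0.0, -1.0]]
ft_force: [-0.7, -0.5, 0.6]
finger_gap: 0.0397
grasp_force: 0.0
```

>>> {"api": "arm_command", "payload": {"deltas": "0 0 0 0 0 7.16 0.09;0 0 0 0 0 7.16 0.09;0 0 0 0 0 7.16 0.09;0 0 0 0 0 7.16 0.09;0 0 0 0 0 7.16 0.09;0 0 0 0 0 7.16 0.09;0 0 0 0 0 7.16 0.09;0 0 0 0 0 7.16 0.09;0 0 0 0 0 7.16 0.09;0 0 0 0 0 7.16 0.09"}}

```text
time_s: 22.25
tcp_pos: [0.5036, -0.0719, 0.1257]
tcp_rot: [[0.102, 0.995, 0.0], [0.995, -0.102, -0.0], [-0.0, 0.0, -1.0]]
ft_force: [0.3, 0.1, 0.5]
finger_gap: 0.0403
grasp_force: 0.0
```

>>> {"api": "arm_command", "payload": {"deltas": "0 0 0 0 0 0.6 0.09;0 0 0 0 0 0 0.09;0 0 0 0 0 0 0.09;0 0 0 0 0 0 0.09"}}

```text
time_s: 22.58
tcp_pos: [0.5036, -0.072, 0.1254]
tcp_rot: [[0.104, 0.995, 0.0], [0.995, -0.104, -0.0], [-0.0, 0.0, -1.0]]
ft_force: [0.4, 0.2, -0.3]
finger_gap: 0.0402
grasp_force: 0.0
```

```bash
python3 look.py wrist w8; python3 bolts.py w8.npz
```

```text
22.6333 [ 0.5036 -0.072   0.1254] [-0.3 -0.3  0.7] 0.04009590364634308 0.0 cam [0.5124 0.0091 0.3105]
rect [ 0.7475 -0.1541] len 0.193 0.024 ang 87.7 endV [np.uint8(52), np.uint8(13)] px [546. 223.]
rect [ 0.5037 -0.0692] len 0.153 0.028 ang 84.0 endV [np.uint8(42), np.uint8(138)] px [318. 169.]
rect [ 0.6421 -0.0684] len 0.154 0.029 ang 91.3 endV [np.uint8(46), np.uint8(50)] px [452. 155.]
```

>>> {"api": "arm_command", "payload": {"deltas": "-0.001 0 0.035 0 0 0 0.09;0 0 0.035 0 0 0 0.09;0 0 0.03 0 0 0 0.09;0 0 0.025 0 0 0 0.09;0 0 0.02 0 0 0 0.09;0 0 0.013 0 0 0 0.09;0 0 0 0 0 0 0.09;0 0 0 0 0 0 0.09;0 0 0 0 0 0 0.09;0 0 0 0 0 0 0.09"}}

```text
time_s: 23.47
tcp_pos: [0.5048, -0.0734, -0.0314]
tcp_rot: [[0.106, 0.994, 0.002], [0.994, -0.106, -0.001], [-0.001, 0.002, -1.0]]
ft_force: [0.2, 0.7, -0.7]
finger_gap: 0.0398
grasp_force: 0.0
```

>>> {"api": "arm_command", "payload": {"deltas": "0 0 0 0 0 0 1;0 0 0 0 0 0 1;0 0 0 0 0 0 1;0 0 0 0 0 0 1;0 0 0 0 0 0 1;0 0 0 0 0 0 1", "force": 40}}

```text
time_s: 23.97
tcp_pos: [0.5037, -0.0731, -0.0323]
tcp_rot: [[0.107, 0.994, 0.0], [0.994, -0.107, -0.0], [-0.0, 0.0, -1.0]]
ft_force: [-1.4, 0.5, 4.5]
finger_gap: 0.0161
grasp_force: 40.0
```

>>> {"api": "arm_command", "payload": {"deltas": "0 0 -0.02 0 0 0 1;0 0 -0.035 0 0 0 1;0 0 -0.035 0 0 0 1;0 0 -0.035 0 0 0 1;0 0 -0.017 0 0 0 1;0.0355 0.0011 0 0 0 0 1;0.0355 0.0012 0 0 0 0 1;0.0355 0.0011 0 0 0 0 1;0.0355 0.0012 0 0 0 0 1;0.0355 0.0011 0 0 0 0 1"}}

```text
time_s: 24.8
tcp_pos: [0.5274, 0.1045, 0.1086]
tcp_rot: [[0.107, 0.994, -0.001], [0.994, -0.107, -0.0], [-0.0, -0.001, -1.0]]
ft_force: [0.3, -0.5, -3.2]
finger_gap: 0.0159
grasp_force: 40.0
```

>>> {"api": "arm_command", "payload": {"deltas": "0.0355 0.0011 0 0 0 0 1;0.0355 0.0012 0 0 0 0 1;0.0355 0.0011 0 0 0 0 1;0.0355 0.0012 0 0 0 0 1;0.0353 0.0011 0 0 0 0 1;0 0 0 0 0 -7.16 1;0 0 0 0 0 -7.16 1;0 0 0 0 0 -7.16 1;0 0 0 0 0 -7.16 1;0 0 0 0 0 -7.16 1"}}

```text
time_s: 25.63
tcp_pos: [0.5517, 0.2786, 0.1079]
tcp_rot: [[-0.501, 0.866, -0.002], [0.866, 0.501, -0.001], [0.001, -0.002, -1.0]]
ft_force: [-0.3, 0.2, -3.1]
finger_gap: 0.0158
grasp_force: 40.0
```

>>> {"api": "arm_command", "payload": {"deltas": "0 0 0 0 0 -7.16 1;0 0 0 0 0 -7.16 1;0 0 0 0 0 -7.16 1;0 0 0 0 0 -7.16 1;0 0 0 0 0 -7.16 1;0 0 0 0 0 -7.16 1;0 0 0 0 0 -7.16 1;0 0 0 0 0 -7.16 1;0 0 0 0 0 -0.5 1;0 0 0 0 0 0 1"}}

```text
time_s: 26.47
tcp_pos: [0.5521, 0.2784, 0.1083]
tcp_rot: [[-0.999, 0.047, -0.002], [0.047, 0.999, -0.0], [0.002, -0.0, -1.0]]
ft_force: [0.5, -0.3, -2.9]
finger_gap: 0.0157
grasp_force: 40.0
```

>>> {"api": "arm_command", "payload": {"deltas": "0 0 0 0 0 0 1;0 0 0 0 0 0 1;0 0 0 0 0 0 1"}}

```text
time_s: 26.72
tcp_pos: [0.5526, 0.2786, 0.1092]
tcp_rot: [[-0.999, 0.046, -0.0], [0.046, 0.999, -0.0], [0.0, -0.0, -1.0]]
ft_force: [0.4, -0.7, -4.0]
finger_gap: 0.0161
grasp_force: 40.0
```

```bash
python3 look.py wrist w9; python3 held.py w9.npz c
```

```text
26.7667 [0.5527 0.2786 0.1092] [-0.3 -0.5 -3.1] 0.015942991222854655 39.999815225601196 cam [0.4712 0.282  0.2942]
runs [np.float64(135.0), np.float64(172.5), np.float64(207.5)]
tool-frame ridge [[0.0665, -0.0008], [0.0486, -0.0007], [0.0304, -0.0004]]
mid along x [0.0005 0.0006 0.0004]
tilt deg -0.6 y at mid -0.0001
```

>>> {"api": "arm_command", "payload": {"deltas": "-0.0005 0 0.03 0 0 0 1;0 0 0.03 0 0 0 1;0 0 0.025 0 0 0 1;0 0 0.015 0 0 0 1;0 0 0.01 0 0 0 1;0 0 0 0 0 0 1;0 0 0 0 0 0 1;0 0 0 0 0 0 1;0 0 0 0 0 0 1;0 0 0.003 0 0 0 1"}}

```text
time_s: 27.6
tcp_pos: [0.5549, 0.2791, -0.0016]
tcp_rot: [[-0.999, 0.044, 0.004], [0.044, 0.999, 0.001], [-0.004, 0.001, -1.0]]
ft_force: [-0.7, 0.2, -3.1]
finger_gap: 0.016
grasp_force: 40.0
```

>>> {"api": "arm_command", "payload": {"deltas": "0 0 0.004 0 0 0 1;0 0 0 0 0 0 1;0 0 0 0 0 0 1;0 0 0.003 0 0 0 1;0 0 0.002 0 0 0 1;0 0 0.002 0 0 0 1;0 0 0 0 0 0 1;0 0 0 0 0 0 1;0 0 0 0 0 0 1"}}

```text
time_s: 28.35
tcp_pos: [0.5532, 0.2785, -0.0147]
tcp_rot: [[-0.999, 0.044, -0.0], [0.044, 0.999, -0.0], [0.0, -0.0, -1.0]]
ft_force: [0.6, 0.2, -2.1]
finger_gap: 0.0154
grasp_force: 40.0
```

>>> {"api": "arm_command", "payload": {"deltas": "0 0 0 0 0 0 0.41;0 0 0 0 0 0 0.41;0 0 0 0 0 0 0.41;0 0 0 0 0 0 0.41;0 0 -0.01 0 0 0 0.41;0 0 -0.03 0 0 0 0.41;0 0 -0.035 0 0 0 0.41;0 0 -0.035 0 0 0 0.41;0 0 -0.03 0 0 0 0.41;0 0 0 0 0 0 0.09"}}

```text
time_s: 29.18
tcp_pos: [0.5579, 0.2801, 0.1342]
tcp_rot: [[-0.999, 0.044, 0.013], [0.044, 0.999, 0.004], [-0.012, 0.004, -1.0]]
ft_force: [1.0, 1.0, 1.1]
finger_gap: 0.0301
grasp_force: 0.0
```

>>> {"api": "arm_command", "payload": {"deltas": "-0.0104 -0.0346 0 0 0 0 0.09;-0.0104 -0.0346 0 0 0 0 0.09;-0.0104 -0.0346 0 0 0 0 0.09;-0.0104 -0.0346 0 0 0 0 0.09;-0.0104 -0.0346 0 0 0 0 0.09;-0.0104 -0.0346 0 0 0 0 0.09;-0.0104 -0.0346 0 0 0 0 0.09;-0.0104 -0.0346 0 0 0 0 0.09;-0.0104 -0.0346 0 0 0 0 0.09;-0.0104 -0.0344 0 0 0 0 0.09"}}

```text
time_s: 30.02
tcp_pos: [0.642, -0.0733, 0.1258]
tcp_rot: [[-0.999, 0.044, 0.0], [0.044, 0.999, -0.0], [-0.0, -0.0, -1.0]]
ft_force: [0.6, -0.3, -0.5]
finger_gap: 0.0405
grasp_force: 0.0
```

>>> {"api": "arm_command", "payload": {"deltas": "0 0 0 0 0 7.16 0.09;0 0 0 0 0 7.16 0.09;0 0 0 0 0 7.16 0.09;0 0 0 0 0 7.16 0.09;0 0 0 0 0 7.16 0.09;0 0 0 0 0 7.16 0.09;0 0 0 0 0 7.16 0.09;0 0 0 0 0 7.16 0.09;0 0 0 0 0 7.16 0.09;0 0 0 0 0 7.16 0.09"}}

```text
time_s: 30.85
tcp_pos: [0.6417, -0.0715, 0.1257]
tcp_rot: [[-0.267, 0.964, 0.0], [0.964, 0.267, -0.0], [-0.0, 0.0, -1.0]]
ft_force: [0.1, 0.6, 1.1]
finger_gap: 0.0401
grasp_force: 0.0
```

>>> {"api": "arm_command", "payload": {"deltas": "0 0 0 0 0 7.16 0.09;0 0 0 0 0 7.16 0.09;0 0 0 0 0 0.6 0.09;0 0 0 0 0 0 0.09;0 0 0 0 0 0 0.09;0 0 0 0 0 0 0.09"}}

```text
time_s: 31.35
tcp_pos: [0.6418, -0.0715, 0.1254]
tcp_rot: [[-0.019, 1.0, 0.0], [1.0, 0.019, -0.0], [-0.0, 0.0, -1.0]]
ft_force: [-0.3, 0.4, 0.2]
finger_gap: 0.0401
grasp_force: 0.0
```

```bash
python3 look.py wrist w10; python3 bolts.py w10.npz
```

```text
31.4 [ 0.6418 -0.0715  0.1254] [ 0.2 -0.2  0.1] 0.040318860257950895 0.0 cam [0.6404 0.01   0.3105]
rect [ 0.6424 -0.0687] len 0.153 0.028 ang 91.1 endV [np.uint8(43), np.uint8(171)] px [319. 169.]
```

```bash
python3 - <<'E'
from h import *
for f in ("top0.npz","w10.npz"):
    C=cloud(load(f)); P=C[(C[...,2]>.03)&(C[...,2]<.12)&(C[...,0]>.66)&(C[...,0]<.8)&(abs(C[...,1]+.09)<.1)]
    print(f,len(P)); 
    for z in (.03,.05,.07,.09):
        Q=P[(P[:,2]>z)&(P[:,2]<z+.02)]
        if len(Q): print(z,Q.min(0).round(3),Q.max(0).round(3), "minx y>-.11:",Q[Q[:,1]>-.11][:,0].min().round(3) if (Q[:,1]>-.11).any() else None)
E
```

```text
top0.npz 878
0.03 [ 0.733 -0.188  0.03 ] [ 0.797 -0.049  0.05 ] minx y>-.11: 0.734
0.05 [ 0.733 -0.19   0.05 ] [ 0.8   -0.051  0.07 ] minx y>-.11: 0.735
0.07 [ 0.75 -0.19  0.07] [ 0.796 -0.076  0.08 ] minx y>-.11: 0.75
w10.npz 7045
0.03 [ 0.73 -0.17  0.03] [ 0.797 -0.047  0.05 ] minx y>-.11: 0.731
0.05 [ 0.733 -0.149  0.05 ] [ 0.8   -0.052  0.07 ] minx y>-.11: 0.735
0.07 [ 0.747 -0.137  0.07 ] [ 0.789 -0.079  0.076] minx y>-.11: 0.753
```

The green last clears the gripper body by over 1 cm, so I'm descending.

>>> {"api": "arm_command", "payload": {"deltas": "-0.0003 0 0.03 0 0 0 0.09;0 0 0.03 0 0 0 0.09;0 0 0.03 0 0 0 0.09;0 0 0.025 0 0 0 0.09;0 0 0.02 0 0 0 0.09;0 0 0.015 0 0 0 0.09;0 0 0.008 0 0 0 0.09;0 0 0 0 0 0 0.09;0 0 0 0 0 0 0.09;0 0 0 0 0 0 0.09"}}

```text
time_s: 32.23
tcp_pos: [0.6431, -0.0722, -0.0311]
tcp_rot: [[-0.017, 1.0, 0.002], [1.0, 0.017, -0.001], [-0.001, 0.002, -1.0]]
ft_force: [-0.4, 1.1, 0.6]
finger_gap: 0.0401
grasp_force: 0.0
```

>>> {"api": "arm_command", "payload": {"deltas": "0 0 0 0 0 0 1;0 0 0 0 0 0 1;0 0 0 0 0 0 1;0 0 0 0 0 0 1;0 0 0 0 0 0 1;0 0 0 0 0 0 1", "force": 40}}

```text
time_s: 32.73
tcp_pos: [0.6422, -0.0719, -0.032]
tcp_rot: [[-0.016, 1.0, 0.001], [1.0, 0.016, -0.0], [-0.0, 0.001, -1.0]]
ft_force: [-0.4, 0.6, 4.3]
finger_gap: 0.0158
grasp_force: 40.0
```

>>> {"api": "arm_command", "payload": {"deltas": "0 0 -0.02 0 0 0 1;0 0 -0.035 0 0 0 1;0 0 -0.035 0 0 0 1;0 0 -0.035 0 0 0 1;0 0 -0.017 0 0 0 1;0.0342 -0.0096 0 0 0 0 1;0.0342 -0.0096 0 0 0 0 1;0.0342 -0.0096 0 0 0 0 1;0.0342 -0.0096 0 0 0 0 1;0.0342 -0.0096 0 0 0 0 1"}}

```text
time_s: 33.57
tcp_pos: [0.5894, 0.0997, 0.1083]
tcp_rot: [[-0.016, 1.0, -0.002], [1.0, 0.016, 0.0], [0.0, -0.002, -1.0]]
ft_force: [0.6, -0.2, -3.7]
finger_gap: 0.0157
grasp_force: 40.0
```

>>> {"api": "arm_command", "payload": {"deltas": "0.0342 -0.0096 0 0 0 0 1;0.0342 -0.0096 0 0 0 0 1;0.0342 -0.0096 0 0 0 0 1;0.0345 -0.0095 0 0 0 0 1;0 0 0 0 0 -7.16 1;0 0 0 0 0 -7.16 1;0 0 0 0 0 -7.16 1;0 0 0 0 0 -7.16 1;0 0 0 0 0 -7.16 1;0 0 0 0 0 -7.16 1"}}

```text
time_s: 34.4
tcp_pos: [0.5495, 0.2348, 0.1082]
tcp_rot: [[-0.698, 0.716, -0.002], [0.716, 0.698, -0.0], [0.001, -0.002, -1.0]]
ft_force: [-0.5, -0.8, -3.9]
finger_gap: 0.016
grasp_force: 40.0
```

>>> {"api": "arm_command", "payload": {"deltas": "0 0 0 0 0 -7.16 1;0 0 0 0 0 -7.16 1;0 0 0 0 0 -7.16 1;0 0 0 0 0 -7.16 1;0 0 0 0 0 -7.16 1;0 0 0 0 0 -7.16 1;0 0 0 0 0 -0.7 1;0 0 0 0 0 0 1;0 0 0 0 0 0 1;0 0 0 0 0 0 1"}}

```text
time_s: 35.23
tcp_pos: [0.5502, 0.2348, 0.109]
tcp_rot: [[-0.999, 0.045, -0.001], [0.045, 0.999, -0.0], [0.001, -0.0, -1.0]]
ft_force: [0.3, -0.2, -3.4]
finger_gap: 0.0158
grasp_force: 40.0
```

```bash
python3 look.py wrist w11; python3 held.py w11.npz c
```

```text
35.2833 [0.5503 0.2348 0.1091] [ 0.4  0.9 -3.9] 0.015722401163199194 39.99841511249542 cam [0.4688 0.2382 0.2941]
runs [np.float64(136.0), np.float64(173.0), np.float64(207.5)]
tool-frame ridge [[0.0661, -0.0003], [0.0483, -0.0001], [0.0304, -0.0004]]
mid along x [0.0001 0.0003 0.0004]
tilt deg 0.1 y at mid -0.0004
```

>>> {"api": "arm_command", "payload": {"deltas": "-0.0006 0.0002 0.03 0 0 0 1;0 0 0.03 0 0 0 1;0 0 0.025 0 0 0 1;0 0 0.015 0 0 0 1;0 0 0.01 0 0 0 1;0 0 0 0 0 0 1;0 0 0 0 0 0 1;0 0 0 0 0 0 1;0 0 0 0 0 0 1;0 0 0.003 0 0 0 1"}}

```text
time_s: 36.12
tcp_pos: [0.5528, 0.2354, -0.0017]
tcp_rot: [[-0.999, 0.043, 0.004], [0.043, 0.999, 0.001], [-0.004, 0.001, -1.0]]
ft_force: [0.2, 0.1, -3.7]
finger_gap: 0.0157
grasp_force: 40.0
```

>>> {"api": "arm_command", "payload": {"deltas": "0 0 0.004 0 0 0 1;0 0 0 0 0 0 1;0 0 0 0 0 0 1;0 0 0.003 0 0 0 1;0 0 0.002 0 0 0 1;0 0 0.002 0 0 0 1;0 0 0 0 0 0 1;0 0 0 0 0 0 1;0 0 0 0 0 0 1"}}

```text
time_s: 36.87
tcp_pos: [0.5511, 0.235, -0.0146]
tcp_rot: [[-0.999, 0.043, 0.0], [0.043, 0.999, -0.0], [-0.0, -0.0, -1.0]]
ft_force: [-1.1, -0.4, -2.6]
finger_gap: 0.0155
grasp_force: 40.0
```

Released next, then a look from above at all four bolts.

>>> {"api": "arm_command", "payload": {"deltas": "0 0 0 0 0 0 0.41;0 0 0 0 0 0 0.41;0 0 0 0 0 0 0.41;0 0 0 0 0 0 0.41;0 0 -0.01 0 0 0 0.41;0 0 -0.03 0 0 0 0.41;0 0 -0.035 0 0 0 0.41;0 0 -0.035 0 0 0 0.41;-0.02 0 -0.035 0 0 0 0.41;-0.03 -0.01 -0.035 0 0 0 0.41"}}

```text
time_s: 37.7
tcp_pos: [0.5964, 0.2259, 0.1649]
tcp_rot: [[-0.999, 0.04, 0.001], [0.04, 0.999, 0.001], [-0.001, 0.001, -1.0]]
ft_force: [0.3, 0.6, -0.5]
finger_gap: 0.0261
grasp_force: 0.0
```

>>> {"api": "arm_command", "payload": {"deltas": "-0.03 -0.01 -0.035 0 0 0 0;0 0 0 0 0 0 0;0 0 0 0 0 0 0;0 0 0 0 0 0 0;0 0 0 0 0 0 0"}}

```text
time_s: 38.12
tcp_pos: [0.6213, 0.2144, 0.1903]
tcp_rot: [[-0.999, 0.042, -0.004], [0.042, 0.999, -0.0], [0.004, -0.001, -1.0]]
ft_force: [1.2, -0.2, -0.4]
finger_gap: 0.0441
grasp_force: 0.0
```

```bash
python3 look.py wrist w12; python3 case.py w12.npz; python3 - <<'E'
from h import *
d=load("w12.npz");C=cloud(d).reshape(-1,3);C=C[d["range_z"].ravel()>0]
c=np.array([.5498,.2127]);a=np.radians(-2.5);ex=np.array([np.cos(a),np.sin(a)]);ey=np.array([-ex[1],ex[0]])
L=np.c_[(C[:,:2]-c)@ex,(C[:,:2]-c)@ey,C[:,2]]
for y in (-66,-22,22,66):
    y/=1000
    out=[]
    for x in (-66,-48,-30,-10,0,10,30):
        m=(abs(L[:,0]-x/1000)<.002)&(abs(L[:,1]-y)<.010)
        out.append(round(float(np.percentile(L[m,2],95))*1000,1) if m.sum()>3 else None)
    print(y,"z at x=-66,-48,-30,-10,0,10,30:",out)
E
```

```text
38.1667 [0.6212 0.2145 0.1902] [-0.5  0.4 -0.1] 0.044217687542871836 0.0 cam [0.5405 0.2177 0.3757]
case rect [0.5501 0.223 ] [0.1955 0.1819] 87.56
rail (348, 132, 10, 34) [0.594  0.2545] [0.0102 0.0386]
rail (383, 131, 12, 35) [0.5953 0.297 ] [0.0117 0.0398]
rail (310, 130, 10, 37) [0.5916 0.2105] [0.0107 0.0421]
rail (272, 130, 14, 37) [0.5898 0.1685] [0.0139 0.0422]
rail (388, 51, 14, 40) [0.5116 0.3007] [0.012  0.0389]
rail (350, 51, 11, 40) [0.5098 0.258 ] [0.0104 0.039 ]
rail (309, 49, 11, 43) [0.5078 0.2146] [0.011 0.042]
rail (269, 49, 14, 43) [0.5058 0.1722] [0.0142 0.0422]
-0.066 z at x=-66,-48,-30,-10,0,10,30: [43.3, 38.9, 43.5, 38.9, 38.9, 39.2, 43.1]
-0.022 z at x=-66,-48,-30,-10,0,10,30: [43.3, 38.9, 43.6, 39.4, 38.7, 38.8, 43.0]
0.022 z at x=-66,-48,-30,-10,0,10,30: [43.9, 43.2, 43.5, 39.0, 39.1, 38.7, 43.4]
0.066 z at x=-66,-48,-30,-10,0,10,30: [43.7, 43.4, 43.4, 39.2, 39.1, 39.2, 43.3]
```

View pics/w12.png

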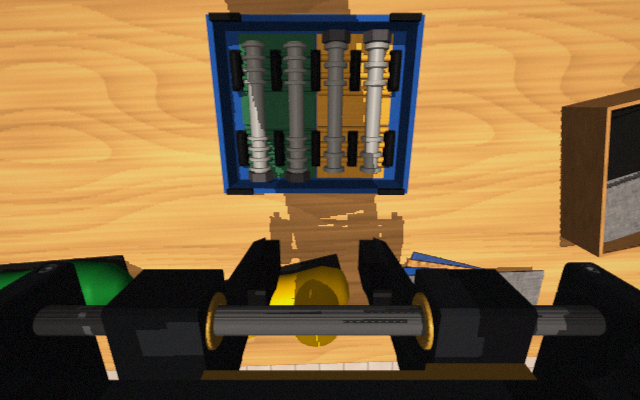

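All four bolts sit home: shank tops are at 39 mm (axis 30.5 mm), two in green and two in brass. Now for the lid.

>>> {"api": "arm_command", "payload": {"deltas": "0.004 -0.0386 0 0 0 0 0;0.004 -0.0386 0 0 0 0 0;0.004 -0.0386 0 0 0 0 0;0.004 -0.0386 0 0 0 0 0;0.004 -0.0386 0 0 0 0 0;0.004 -0.0386 0 0 0 0 0;0.004 -0.0386 0 0 0 0 0;0.004 -0.0386 0 0 0 0 0;0.004 -0.0386 0 0 0 0 0;0.004 -0.0386 0 0 0 0 0"}}

```text
time_s: 39.0
tcp_pos: [0.5652, -0.1702, 0.1909]
tcp_rot: [[-0.999, 0.042, -0.002], [0.042, 0.999, 0.001], [0.002, 0.001, -1.0]]
ft_force: [-0.1, -0.6, 0.9]
finger_gap: 0.0439
grasp_force: 0.0
```

>>> {"api": "arm_command", "payload": {"deltas": "0.004 -0.0386 0 0 0 0 0;0.004 -0.0386 0 0 0 0 0;0.004 -0.0386 0 0 0 0 0;0.004 -0.0386 0 0 0 0 0;0 0 0 0 0 7.16 -0.2;0 0 0 0 0 7.16 -0.2;0 0 0 0 0 7.16 -0.2;0 0 0 0 0 7.16 -0.2;0 0 0 0 0 7.16 -0.2;0 0 0 0 0 7.16 -0.2"}}

```text
time_s: 39.83
tcp_pos: [0.5434, -0.3219, 0.1905]
tcp_rot: [[-0.698, 0.716, -0.002], [0.716, 0.698, 0.002], [0.003, -0.0, -1.0]]
ft_force: [-0.4, 0.4, -0.1]
finger_gap: 0.0526
grasp_force: 0.0
```

>>> {"api": "arm_command", "payload": {"deltas": "0 0 0 0 0 7.16 -0.2;0 0 0 0 0 7.16 -0.2;0 0 0 0 0 7.16 -0.2;0 0 0 0 0 7.16 -0.2;0 0 0 0 0 7.16 -0.2;0 0 0 0 0 7.16 -0.2;0 0 0 0 0 7.16 -0.2;0 0 0 0 0 2.4 -0.2;0 0 0 0 0 0 -0.2;0 0 0 0 0 0 -0.2"}}

```text
time_s: 40.67
tcp_pos: [0.5437, -0.3222, 0.191]
tcp_rot: [[0.136, 0.991, -0.002], [0.991, -0.136, 0.001], [0.001, -0.002, -1.0]]
ft_force: [-0.5, -0.1, 0.6]
finger_gap: 0.0527
grasp_force: 0.0
```

```bash
python3 look.py wrist w13; cat > lid.py <<'E'
import sys
from h import *
d=load(sys.argv[1]);H=hsv(d);h,s,v=[H[...,i] for i in range(3)]; zt=float(sys.argv[2])
C=cloud(d);z=C[...,2]
hm=((z>zt+.015)&(z<zt+.04)&(v<70)).astype(np.uint8)
for c in cv2.findContours(hm,cv2.RETR_EXTERNAL,cv2.CHAIN_APPROX_NONE)[0]:
    if cv2.contourArea(c)>200:
        P=ray(d,c.reshape(-1,2),zt+.030)[:,:2].astype(np.float32);q=cv2.minAreaRect(P);print("handle",np.round(q[0],4),np.round(q[1],4),round(q[2],1))
ye=((h>20)&(h<34)&(s>130)&(v>90)&(z<zt+.012)&(z>zt-.03)).astype(np.uint8)
P=ray(d,np.argwhere(ye)[:,::-1],zt)[:,:2].astype(np.float32)
if len(P)>50: q=cv2.minAreaRect(cv2.convexHull(P));print("lid border",np.round(q[0],4),np.round(q[1],4),round(q[2],1)); print("bounds",P.min(0),P.max(0))
E
python3 lid.py w13.npz 0.018
```

```text
40.7167 [ 0.5439 -0.3224  0.1913] [-0.3 -0.4  0.3] 0.05293440606260267 0.0 cam [ 0.5554 -0.2417  0.3762]
handle [ 0.8199 -0.472 ] [0.032  0.0373] 51.5
handle [ 0.349  -0.3111] [0.0387 0.0752] 17.3
handle [ 0.5417 -0.3232] [0.089  0.0204] 82.3
handle [ 0.7448 -0.2285] [0.0354 0.1185] 24.0
lid border [ 0.5073 -0.3252] [0.7569 0.2476] 4.5
bounds [ 0.13362016 -0.4428534 ] [ 0.8797421  -0.17598782]
```

View pics/w13.png

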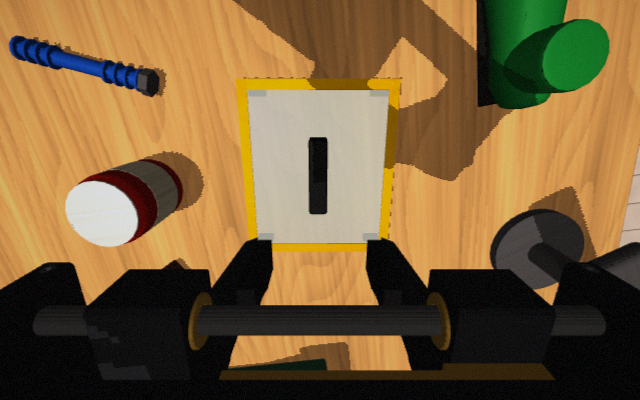

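The handle is centred at (0.5417,−0.3232), seen at (318,175). Descending onto it.

>>> {"api": "arm_command", "payload": {"deltas": "-0.001 -0.002 0.03 0 0 0 -0.2;0 0 0.035 0 0 0 -0.2;0 0 0.035 0 0 0 -0.2;0 0 0.03 0 0 0 -0.2;0 0 0.03 0 0 0 -0.2;0 0 0.02 0 0 0 -0.2;0 0 0.015 0 0 0 -0.2;0 0 0.008 0 0 0 -0.2;0 0 0 0 0 0 -0.2;0 0 0 0 0 0 -0.2"}}

```text
time_s: 41.55
tcp_pos: [0.5422, -0.3239, -0.0107]
tcp_rot: [[0.137, 0.991, -0.0], [0.991, -0.137, 0.0], [0.0, -0.0, -1.0]]
ft_force: [0.9, -0.4, 0.3]
finger_gap: 0.0531
grasp_force: 0.0
```

>>> {"api": "arm_command", "payload": {"deltas": "0 0 0 0 0 0 -0.2;0 0 0 0 0 0 -0.2;0 0 0 0 0 0 1;0 0 0 0 0 0 1;0 0 0 0 0 0 1;0 0 0 0 0 0 1;0 0 0 0 0 0 1;0 0 0 0 0 0 1", "force": 55}}

```text
time_s: 42.22
tcp_pos: [0.5421, -0.324, -0.0107]
tcp_rot: [[0.138, 0.99, -0.0], [0.99, -0.138, -0.0], [-0.0, -0.0, -1.0]]
ft_force: [-0.6, 0.4, 1.6]
finger_gap: 0.0215
grasp_force: 55.0
```

>>> {"api": "arm_command", "payload": {"deltas": "0 0 -0.01 0 0 0 1;0 0 -0.025 0 0 0 1;0 0 -0.03 0 0 0 1;0 0 -0.03 0 0 0 1;0 0 -0.015 0 0 -2.7 1;0 0 0 0 0 -2.7 1;0.02 -0.001 0 0 0 0 1;0.032 -0.001 0 0 0 0 1;0.032 -0.001 0 0 0 0 1;0.032 -0.001 0 0 0 0 1"}}

```text
time_s: 43.05
tcp_pos: [0.5423, -0.2065, 0.0988]
tcp_rot: [[0.045, 0.999, -0.001], [0.999, -0.045, 0.001], [0.001, -0.001, -1.0]]
ft_force: [0.4, 0.3, -4.8]
finger_gap: 0.0216
grasp_force: 55.0
```

>>> {"api": "arm_command", "payload": {"deltas": "0.032 -0.001 0 0 0 0 1;0.032 -0.001 0 0 0 0 1;0.032 -0.001 0 0 0 0 1;0.032 -0.001 0 0 0 0 1;0.032 -0.001 0 0 0 0 1;0.032 -0.001 0 0 0 0 1;0.032 -0.001 0 0 0 0 1;0.032 -0.001 0 0 0 0 1;0.032 -0.001 0 0 0 0 1;0.032 -0.001 0 0 0 0 1"}}

```text
time_s: 43.88
tcp_pos: [0.5464, 0.1139, 0.099]
tcp_rot: [[0.044, 0.999, -0.001], [0.999, -0.044, 0.0], [0.0, -0.001, -1.0]]
ft_force: [1.1, 0.6, -4.2]
finger_gap: 0.0216
grasp_force: 55.0
```

>>> {"api": "arm_command", "payload": {"deltas": "0.032 -0.001 0 0 0 0 1;0.032 -0.001 0 0 0 0 1;0.032 -0.001 0 0 0 0 1;0.004 0 0 0 0 0 1;0 0 0 0 0 0 1;0 0 0 0 0 0 1;0 0 0 0 0 0 1;0 0 0 0 0 0 1"}}

```text
time_s: 44.55
tcp_pos: [0.5487, 0.2109, 0.099]
tcp_rot: [[0.046, 0.999, -0.001], [0.999, -0.046, -0.0], [-0.0, -0.001, -1.0]]
ft_force: [0.4, 0.4, -3.9]
finger_gap: 0.0214
grasp_force: 55.0
```

```bash
python3 look.py wrist w14; python3 lid.py w14.npz 0.128; python3 -c "
from plant import r;print(r.observe()['tcp_rot'],r.observe()['torque'])"
```

```text
44.6 [0.5488 0.211  0.0991] [-0.3  0.1 -3.8] 0.021845843165361572 54.99898608773947 cam [0.5528 0.2924 0.2841]
handle [0.5471 0.1705] [0.0054 0.0205] 87.4
handle [0.5531 0.2232] [0.0666 0.0511] 62.9
lid border [0.5998 0.2509] [0.1336 0.2866] 87.6
bounds [0.45444125 0.18236095] [0.7409657  0.32320097]
[[ 4.58064492e-02  9.98950282e-01 -3.21327445e-04]
 [ 9.98950297e-01 -4.58065320e-02 -2.55224025e-04]
 [-2.69675008e-04 -3.09299241e-04 -9.99999916e-01]] [-0.09396272  0.0714632  -0.00142806]
```

View pics/w14.png

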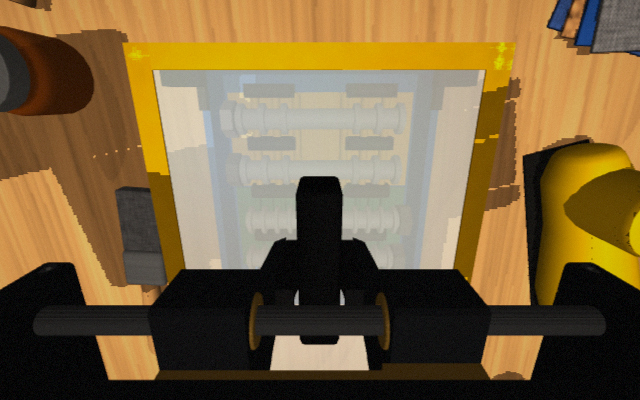

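The lid hangs level over the case. Its outer +y edge runs from (123,43) to (516,42), handle centred at column 319. I'll work out the lid centre from that edge.

```bash
python3 - <<'E'
from h import *
d=load("w14.npz");H=hsv(d);h,s,v=[H[...,i] for i in range(3)];C=cloud(d)
ye=((h>20)&(h<34)&(s>150)&(v>90)).astype(np.uint8)
pts=[]
for u in range(160,490,6):
    w=np.where(ye[25:60,u])[0]; pts.append((u,w.min()+25-.5))
P=ray(d,pts,.128)[:,:2]
sl,ic=np.polyfit(P[:,0],P[:,1],1)
print("edge angle",np.degrees(np.arctan(sl)))
rows=range(60,150,5);Lf=[];Rt=[]
for r_ in rows:
    w=np.where(ye[r_,100:540])[0]+100; Lf.append((w.min()-.5,r_)); Rt.append((w.max()+.5,r_))
A=ray(d,Lf,.128)[:,:2];B=ray(d,Rt,.128)[:,:2]
print("L",A[::4].round(4).tolist(),"R",B[::4].round(4).tolist(),"width",(B-A)[:,0].mean())
a=np.arctan(sl);ex=np.array([np.cos(a),np.sin(a)]);ey=np.array([-ex[1],ex[0]])
xm=np.median(((A+B)/2)@ex); ym=np.median(P@ey)-.110
print("lid centre",(xm*ex+ym*ey).round(4)); print("zplate",np.median(C[50:60,200:450,2]))
E
```

```text
edge angle -2.6572190027246605
L [[0.4594, 0.3158], [0.4591, 0.3068], [0.4583, 0.2974], [0.458, 0.2875], [0.4576, 0.2773]] R [[0.6476, 0.3072], [0.6466, 0.2982], [0.6461, 0.2888], [0.6403, 0.2792], [0.6444, 0.2688]] width 0.1869688235629688
lid centre [0.5485 0.2093]
zplate 0.12843714105639042
```

>>> {"api": "arm_command", "payload": {"deltas": "0.0034 0.001 0.015 0 0 0 1;0 0 0.015 0 0 0 1;0 0 0.012 0 0 0 1;0 0 0.008 0 0 0 1;0 0 0 0 0 0 1;0 0 0 0 0 0 1;0 0 0 0 0 0 1;0 0 0 0 0 0 1"}}

```text
time_s: 45.27
tcp_pos: [0.5508, 0.2157, 0.0502]
tcp_rot: [[0.044, 0.999, 0.002], [0.999, -0.044, 0.0], [0.0, 0.002, -1.0]]
ft_force: [-0.1, 0.1, -4.2]
finger_gap: 0.0215
grasp_force: 55.0
```

>>> {"api": "arm_command", "payload": {"deltas": "0 0 0.004 0 0 0 1;0 0 0.004 0 0 0 1;0 0 0.003 0 0 0 1;0 0 0 0 0 0 1;0 0 0.002 0 0 0 1;0 0 0.002 0 0 0 1;0 0 0 0 0 0 1;0 0 0 0 0 0 1;0 0 0 0 0 0 1"}}

```text
time_s: 46.02
tcp_pos: [0.55, 0.2156, 0.0342]
tcp_rot: [[0.044, 0.999, 0.0], [0.999, -0.044, 0.0], [0.0, 0.0, -1.0]]
ft_force: [-0.0, 0.8, -4.2]
finger_gap: 0.0219
grasp_force: 55.0
```

>>> {"api": "arm_command", "payload": {"deltas": "-0.0012 0 0.001 0 0 0 1;0 0 0.001 0 0 0 1;0 0 0 0 0 0 1;0 0 0 0 0 0 1;0 0 0 0 0 0 1"}}

```text
time_s: 46.43
tcp_pos: [0.5501, 0.2143, 0.0323]
tcp_rot: [[0.044, 0.999, 0.0], [0.999, -0.044, -0.0], [-0.0, 0.0, -1.0]]
ft_force: [0.5, -0.1, -3.1]
finger_gap: 0.0217
grasp_force: 55.0
```

The lid rests on the gasket. I'll release it, close the fingers and move above corner 1 (+x +y).

>>> {"api": "arm_command", "payload": {"deltas": "0 0 0.0005 0 0 0 -0.1;0 0 0 0 0 0 -0.1;0 0 0 0 0 0 -0.1;0 0 0 0 0 0 -0.1;0 0 0 0 0 0 -0.1;0 0 -0.01 0 0 0 -0.1;0 0 -0.025 0 0 0 -0.1;0 0 -0.03 0 0 0 -0.1;0 0 -0.02 0 0 0 -0.1;0 0 0 0 0 0 -0.1", "force": 30}}

```text
time_s: 47.27
tcp_pos: [0.5535, 0.2152, 0.1228]
tcp_rot: [[0.044, 0.999, 0.009], [0.999, -0.044, 0.002], [0.002, 0.009, -1.0]]
ft_force: [0.7, 0.7, 1.2]
finger_gap: 0.0484
grasp_force: 0.0
```

>>> {"api": "arm_command", "payload": {"deltas": "0.0304 0.0276 0 0 0 0 1;0.0304 0.0276 0 0 0 0 1;0.0304 0.0275 0 0 0 0 1;0 0 0 0 0 0 1;0 0 0 0 0 0 1;0 0 0 0 0 0 1;0 0 0.025 0 0 0 1;0 0 0.025 0 0 0 1;0 0 0.02 0 0 0 1;0 0 0 0 0 0 1"}}

```text
time_s: 48.1
tcp_pos: [0.6322, 0.2997, 0.0421]
tcp_rot: [[0.045, 0.999, -0.008], [0.999, -0.045, -0.002], [-0.003, -0.008, -1.0]]
ft_force: [-0.7, -0.1, -1.1]
finger_gap: 0.0005
grasp_force: 0.0
```

>>> {"api": "arm_command", "payload": {"deltas": "0 0 0 0 0 0 1;0 0 0 0 0 0 1;0 0 0 0 0 0 1"}}

```text
time_s: 48.35
tcp_pos: [0.6379, 0.302, 0.0494]
tcp_rot: [[0.044, 0.999, 0.004], [0.999, -0.044, 0.001], [0.001, 0.004, -1.0]]
ft_force: [0.6, 0.1, 0.3]
finger_gap: 0.0004
grasp_force: 0.0
```

```bash
cat > corners.py <<'E'
# lid plate heights and centre from the top camera
import sys
from plant import r
from h import *
d=r.get_image("top"); H=hsv(d);h,s,v=[H[...,i] for i in range(3)]
ye=((h>20)&(h<34)&(s>130)&(v>80));ye[:150]=0;ye[230:]=0;ye[:,:220]=0;ye[:,320:]=0
C=cloud(d);m=ye&(C[...,2]>.045)&(C[...,2]<.075)
P=ray(d,np.argwhere(m)[:,::-1],.058)[:,:2].astype(np.float32);q=cv2.minAreaRect(cv2.convexHull(P));print("lid",np.round(q[0],4),np.round(q[1],4),round(q[2],1))
c=np.array([.5497,.2126]);a=np.radians(-2.5);ex=np.array([np.cos(a),np.sin(a)]);ey=np.array([-ex[1],ex[0]])
Q=C[m];L=np.c_[(Q[:,:2]-c)@ex,(Q[:,:2]-c)@ey]
for k,(x,y) in enumerate([(-1,1),(1,1),(1,-1),(-1,-1)]):
    n=(L[:,0]*x>.06)&(L[:,1]*y>.075);print("corner",k,n.sum(),round(float(np.median(Q[n,2])),4) if n.sum() else None)
A=np.c_[L,np.ones(len(L))];print("plane z=",np.linalg.lstsq(A,Q[:,2],rcond=None)[0].round(4))
E
python3 corners.py
```

```text
lid [0.5519 0.1982] [0.1905 0.1883] 87.4
corner 0 3 0.0604
corner 1 1 0.0647
corner 2 67 0.0621
corner 3 65 0.062
plane z= [-0.0004 -0.0034  0.0616]
```

>>> {"api": "arm_command", "payload": {"deltas": "0 0 0.01 0 0 0 1;0 0 0.008 0 0 0 1;0 0 0.003 0 0 0 1;0 0 0 0 0 0 1;0 0 0.001 0 0 0 1;0 0 0.001 0 0 0 1;0 0 0.001 0 0 0 1;0 0 0.001 0 0 0 1;0 0 0 0 0 0 1;0 0 0 0 0 0 1"}}

```text
time_s: 49.23
tcp_pos: [0.6368, 0.302, 0.0221]
tcp_rot: [[0.044, 0.999, 0.001], [0.999, -0.044, 0.0], [0.0, 0.001, -1.0]]
ft_force: [0.4, -0.5, 2.1]
finger_gap: 0.0006
grasp_force: 0.9
```

>>> {"api": "arm_command", "payload": {"deltas": "0 0 0.001 0 0 0 1;0 0 0.001 0 0 0 1;0 0 0.001 0 0 0 1;0 0 0.001 0 0 0 1;0 0 0 0 0 0 1;0 0 0 0 0 0 1"}}

```text
time_s: 49.73
tcp_pos: [0.637, 0.3021, 0.0194]
tcp_rot: [[0.044, 0.999, 0.001], [0.999, -0.044, 0.0], [0.0, 0.001, -1.0]]
ft_force: [-3.9, -0.5, 9.0]
finger_gap: 0.0007
grasp_force: 4.5
```

>>> {"api": "arm_command", "payload": {"deltas": "0 0 0.001 0 0 0 1;0 0 0.001 0 0 0 1;0 0 0.001 0 0 0 1;0 0 0 0 0 0 1;0 0 0 0 0 0 1"}}

```text
time_s: 50.15
tcp_pos: [0.6372, 0.3022, 0.0169]
tcp_rot: [[0.044, 0.999, 0.002], [0.999, -0.044, 0.0], [0.001, 0.002, -1.0]]
ft_force: [-3.0, -0.9, 11.2]
finger_gap: 0.0006
grasp_force: 5.4
```

```bash
python3 corners.py
```

```text
lid [0.5508 0.1976] [0.1893 0.1882] 88.8
corner 0 1 0.0611
corner 1 3 0.0592
corner 2 57 0.063
corner 3 64 0.0677
plane z= [-0.0299 -0.035   0.0621]
```

Corner 1 is yielding and corner 3 is rising, as intended. I'll continue to the stop.

>>> {"api": "arm_command", "payload": {"deltas": "0 0 0.001 0 0 0 1;0 0 0.001 0 0 0 1;0 0 0.001 0 0 0 1;0 0 0 0 0 0 1;0 0 0 0 0 0 1"}}

```text
time_s: 50.62
tcp_pos: [0.6374, 0.3023, 0.0165]
tcp_rot: [[0.043, 0.999, 0.002], [0.999, -0.043, 0.0], [0.0, 0.002, -1.0]]
ft_force: [-11.0, -4.2, 26.0]
finger_gap: 0.0001
grasp_force: 12.4
```

>>> {"api": "arm_command", "payload": {"deltas": "0 0 0.0007 0 0 0 1;0 0 0 0 0 0 1;0 0 0 0 0 0 1"}}

```text
time_s: 50.87
tcp_pos: [0.6374, 0.3023, 0.0165]
tcp_rot: [[0.043, 0.999, 0.002], [0.999, -0.043, 0.0], [0.0, 0.002, -1.0]]
ft_force: [-12.4, -3.9, 29.1]
finger_gap: 0.0004
grasp_force: 14.2
```

```bash
python3 corners.py
```

```text
lid [0.5523 0.1935] [0.1803 0.1881] 87.3
corner 0 0 None
corner 1 0 None
corner 2 58 0.0631
corner 3 63 0.0679
plane z= [-0.032  -0.0351  0.0619]
```

Corner 1 is home: z no longer moves at 29 N, and corner 3 is up at +6 mm. Now the diagonal corner 3.

>>> {"api": "arm_command", "payload": {"deltas": "0 0 -0.01 0 0 0 1;0 0 -0.025 0 0 0 1;0 0 -0.025 0 0 0 1;-0.0266 -0.0238 0 0 0 0 1;-0.0266 -0.0238 0 0 0 0 1;-0.0266 -0.0238 0 0 0 0 1;-0.0266 -0.0238 0 0 0 0 1;-0.0266 -0.0238 0 0 0 0 1;-0.0266 -0.0238 0 0 0 0 1;-0.0266 -0.0238 0 0 0 0 1"}}

```text
time_s: 51.75
tcp_pos: [0.4606, 0.1222, 0.0709]
tcp_rot: [[0.044, 0.999, 0.0], [0.999, -0.044, -0.0], [-0.0, 0.0, -1.0]]
ft_force: [-0.6, -1.4, 0.1]
finger_gap: 0.0005
grasp_force: 0.0
```

>>> {"api": "arm_command", "payload": {"deltas": "0 0 0 0 0 0 1;0 0 0 0 0 0 1;0 0 0 0 0 0 1;0 0 0.015 0 0 0 1;0 0 0.015 0 0 0 1;0 0 0.005 0 0 0 1;0 0 0.003 0 0 0 1;0 0 0.003 0 0 0 1;0 0 0 0 0 0 1;0 0 0 0 0 0 1"}}

```text
time_s: 52.58
tcp_pos: [0.4624, 0.1234, 0.0303]
tcp_rot: [[0.044, 0.999, 0.001], [0.999, -0.044, -0.0], [0.0, 0.001, -1.0]]
ft_force: [0.2, -0.9, -0.1]
finger_gap: 0.0006
grasp_force: 0.0
```

>>> {"api": "arm_command", "payload": {"deltas": "0 0 0.003 0 0 0 1;0 0 0.003 0 0 0 1;0 0 0.002 0 0 0 1;0 0 0.001 0 0 0 1;0 0 0.001 0 0 0 1;0 0 0.001 0 0 0 1;0 0 0.001 0 0 0 1;0 0 0 0 0 0 1;0 0 0 0 0 0 1"}}

```text
time_s: 53.33
tcp_pos: [0.4619, 0.123, 0.0187]
tcp_rot: [[0.044, 0.999, -0.0], [0.999, -0.044, -0.0], [-0.0, -0.0, -1.0]]
ft_force: [-2.7, -0.5, 8.7]
finger_gap: 0.0004
grasp_force: 4.4
```

>>> {"api": "arm_command", "payload": {"deltas": "0 0 0.001 0 0 0 1;0 0 0.001 0 0 0 1;0 0 0.001 0 0 0 1;0 0 0.001 0 0 0 1;0 0 0.001 0 0 0 1;0 0 0 0 0 0 1;0 0 0 0 0 0 1"}}

```text
time_s: 53.92
tcp_pos: [0.462, 0.123, 0.0163]
tcp_rot: [[0.043, 0.999, -0.001], [0.999, -0.043, -0.001], [-0.001, -0.001, -1.0]]
ft_force: [-17.4, -3.0, 40.4]
finger_gap: 0.0006
grasp_force: 20.2
```

>>> {"api": "arm_command", "payload": {"deltas": "0 0 -0.01 0 0 0 1;0 0 -0.025 0 0 0 1;0 0.0333 0 0 0 0 1;0 0.0333 0 0 0 0 1;0 0.0333 0 0 0 0 1;0 0.0333 0 0 0 0 1;0 0.0333 0 0 0 0 1;0 0 0 0 0 0 1;0 0 0 0 0 0 1;0 0 0 0 0 0 1"}}

```text
time_s: 54.75
tcp_pos: [0.6269, 0.1159, 0.0471]
tcp_rot: [[0.044, 0.999, -0.002], [0.999, -0.044, 0.0], [-0.0, -0.002, -1.0]]
ft_force: [-0.1, 0.2, -0.5]
finger_gap: 0.0003
grasp_force: 0.0
```

```bash
python3 corners.py; python3 look.py wrist w15
```

```text
lid [0.5579 0.3009] [0.0583 0.1828] 83.2
corner 0 29 0.0619
corner 1 54 0.0617
corner 2 0 None
corner 3 0 None
plane z= [ 0.0003 -0.0191  0.0637]
54.85 [0.6267 0.1161 0.0476] [ 0.1 -0.1 -0.6] 0.000760437501168118 0.0 cam [0.6308 0.1974 0.2324]
```

>>> {"api": "arm_command", "payload": {"deltas": "0 0 0.012 0 0 0 1;0 0 0.006 0 0 0 1;0 0 0.002 0 0 0 1;0 0 0.002 0 0 0 1;0 0 0.001 0 0 0 1;0 0 0.001 0 0 0 1;0 0 0.001 0 0 0 1;0 0 0.001 0 0 0 1;0 0 0.001 0 0 0 1;0 0 0 0 0 0 1"}}

```text
time_s: 55.68
tcp_pos: [0.6284, 0.1159, 0.0216]
tcp_rot: [[0.044, 0.999, 0.0], [0.999, -0.044, -0.0], [-0.0, 0.0, -1.0]]
ft_force: [-0.6, -0.5, 3.9]
finger_gap: 0.0006
grasp_force: 1.9
```

>>> {"api": "arm_command", "payload": {"deltas": "0 0 0.001 0 0 0 1;0 0 0.001 0 0 0 1;0 0 0.001 0 0 0 1;0 0 0.001 0 0 0 1;0 0 0 0 0 0 1;0 0 0 0 0 0 1"}}

```text
time_s: 56.18
tcp_pos: [0.6287, 0.1158, 0.0179]
tcp_rot: [[0.044, 0.999, 0.001], [0.999, -0.044, -0.0], [-0.0, 0.001, -1.0]]
ft_force: [-2.9, -0.3, 5.4]
finger_gap: 0.0006
grasp_force: 2.9
```

>>> {"api": "arm_command", "payload": {"deltas": "0 0 0.001 0 0 0 1;0 0 0.001 0 0 0 1;0 0 0.001 0 0 0 1;0 0 0.001 0 0 0 1;0 0 0 0 0 0 1;0 0 0 0 0 0 1"}}

```text
time_s: 56.68
tcp_pos: [0.6288, 0.1158, 0.0162]
tcp_rot: [[0.044, 0.999, 0.001], [0.999, -0.044, -0.0], [-0.0, 0.001, -1.0]]
ft_force: [-10.0, -1.1, 20.5]
finger_gap: 0.0005
grasp_force: 10.3
```

>>> {"api": "arm_command", "payload": {"deltas": "0 0 0.001 0 0 0 1;0 0 0 0 0 0 1;0 0 -0.01 0 0 0 1;0 0 -0.025 0 0 0 1;0 0 -0.025 0 0 0 1;0.0266 -0.0237 0 0 0 0 1;0.0266 -0.0237 0 0 0 0 1;0.0266 -0.0237 0 0 0 0 1;0.0266 -0.0237 0 0 0 0 1;0.0266 -0.0237 0 0 0 0 1"}}

```text
time_s: 57.52
tcp_pos: [0.5146, 0.2549, 0.0721]
tcp_rot: [[0.045, 0.999, 0.0], [0.999, -0.045, 0.0], [0.0, 0.0, -1.0]]
ft_force: [-0.0, -0.1, -0.5]
finger_gap: 0.0004
grasp_force: 0.0
```

>>> {"api": "arm_command", "payload": {"deltas": "0.0266 -0.0237 0 0 0 0 1;0.0266 -0.0237 0 0 0 0 1;0 0 0 0 0 0 1;0 0 0 0 0 0 1;0 0 0.015 0 0 0 1;0 0 0.015 0 0 0 1;0 0 0.006 0 0 0 1;0 0 0.003 0 0 0 1;0 0 0 0 0 0 1;0 0 0 0 0 0 1"}}

```text
time_s: 58.35
tcp_pos: [0.4714, 0.3088, 0.0333]
tcp_rot: [[0.045, 0.999, 0.0], [0.999, -0.045, 0.0], [0.0, 0.0, -1.0]]
ft_force: [0.1, 0.4, 0.6]
finger_gap: 0.0001
grasp_force: 0.0
```

>>> {"api": "arm_command", "payload": {"deltas": "0 0 0.003 0 0 0 1;0 0 0.003 0 0 0 1;0 0 0.002 0 0 0 1;0 0 0.001 0 0 0 1;0 0 0.001 0 0 0 1;0 0 0.001 0 0 0 1;0 0 0.001 0 0 0 1;0 0 0.001 0 0 0 1;0 0 0.001 0 0 0 1;0 0 0.001 0 0 0 1"}}

```text
time_s: 59.18
tcp_pos: [0.4705, 0.3093, 0.0186]
tcp_rot: [[0.044, 0.999, -0.0], [0.999, -0.044, -0.0], [-0.0, -0.0, -1.0]]
ft_force: [-3.1, -1.8, 6.9]
finger_gap: 0.0003
grasp_force: 3.4
```

>>> {"api": "arm_command", "payload": {"deltas": "0 0 0.001 0 0 0 1;0 0 0.001 0 0 0 1;0 0 0 0 0 0 1;0 0 0 0 0 0 1"}}

```text
time_s: 59.52
tcp_pos: [0.4704, 0.3093, 0.0164]
tcp_rot: [[0.044, 0.999, -0.0], [0.999, -0.044, -0.0], [-0.0, -0.0, -1.0]]
ft_force: [-2.7, -0.8, 5.4]
finger_gap: 0.0005
grasp_force: 2.6
```

>>> {"api": "arm_command", "payload": {"deltas": "0 0 0.001 0 0 0 1;0 0 0.001 0 0 0 1;0 0 0.001 0 0 0 1;0 0 0 0 0 0 1;0 0 0 0 0 0 1"}}

```text
time_s: 59.93
tcp_pos: [0.4704, 0.3093, 0.0159]
tcp_rot: [[0.043, 0.999, -0.001], [0.999, -0.043, -0.001], [-0.001, -0.001, -1.0]]
ft_force: [-12.8, -5.7, 27.0]
finger_gap: 0.0005
grasp_force: 13.5
```

>>> {"api": "arm_command", "payload": {"deltas": "0 0 -0.01 0 0 0 1;0 0 -0.035 0 0 0 1;0 0 -0.035 0 0 0 1;0 0 -0.035 0 0 0 1;-0.038 0.01 -0.035 0 0 0 1;-0.038 0.01 -0.035 0 0 0 1;-0.038 0.01 0 0 0 0 1;-0.038 0.01 0 0 0 0 1;-0.038 0.01 0 0 0 0 1;-0.02 0.01 0 0 0 0 1"}}

```text
time_s: 60.77
tcp_pos: [0.5182, 0.1094, 0.1839]
tcp_rot: [[0.046, 0.999, 0.001], [0.999, -0.046, -0.001], [-0.001, 0.001, -1.0]]
ft_force: [0.5, 0.2, 0.0]
finger_gap: 0.0004
grasp_force: 0.0
```

>>> {"api": "arm_command", "payload": {"deltas": "0 0 0 0 0 0 1;0 0 0 0 0 0 1;0 0 0 0 0 0 1;0 0 0 0 0 0 1"}}

```text
time_s: 61.1
tcp_pos: [0.5174, 0.1139, 0.1832]
tcp_rot: [[0.043, 0.999, -0.0], [0.999, -0.043, 0.0], [0.0, -0.0, -1.0]]
ft_force: [-0.1, -0.2, 0.2]
finger_gap: 0.0
grasp_force: 0.0
```

```bash
python3 corners.py; python3 look.py wrist w16; python3 - <<'E'
from h import *
d=load("w16.npz");H=hsv(d);h,s,v=[H[...,i] for i in range(3)];C=cloud(d)
m=(h>20)&(h<34)&(s>130)&(v>80)&(C[...,2]>.045)&(C[...,2]<.075)&(C[...,0]<.66)&(C[...,0]>.43)&(C[...,1]<.34)
c=np.array([.5497,.2126]);a=np.radians(-2.5);ex=np.array([np.cos(a),np.sin(a)]);ey=np.array([-ex[1],ex[0]])
Q=C[m];L=np.c_[(Q[:,:2]-c)@ex,(Q[:,:2]-c)@ey]
for k,(x,y) in enumerate([(-1,1),(1,1),(1,-1),(-1,-1)]):
    n=(L[:,0]*x>.06)&(L[:,1]*y>.075);print("corner",k,n.sum(),Q[n,2].mean().round(4) if n.sum() else None)
print("plane",np.linalg.lstsq(np.c_[L,np.ones(len(L))],Q[:,2],rcond=None)[0].round(4))
P=ray(d,np.argwhere(m)[:,::-1],.055)[:,:2].astype(np.float32);q=cv2.minAreaRect(cv2.convexHull(P));print("lid",np.round(q[0],4),np.round(q[1],4),round(q[2],1))
E
```

```text
lid [0.5524 0.2258] [0.1934 0.1863] 87.6
corner 0 40 0.055
corner 1 47 0.0557
corner 2 0 None
corner 3 3 0.0564
plane z= [-0.0006 -0.0064  0.0562]
61.2 [0.5175 0.114  0.1833] [-0.1  0.4 -0.1] 0.00035923541193600653 0.0 cam [0.5212 0.1954 0.3683]
corner 0 0 None
corner 1 0 None
corner 2 165 0.0555
corner 3 162 0.0555
plane [0.0003 0.0017 0.0557]
lid [0.5493 0.1934] [0.1797 0.1882] 87.6
```

View pics/w16.png

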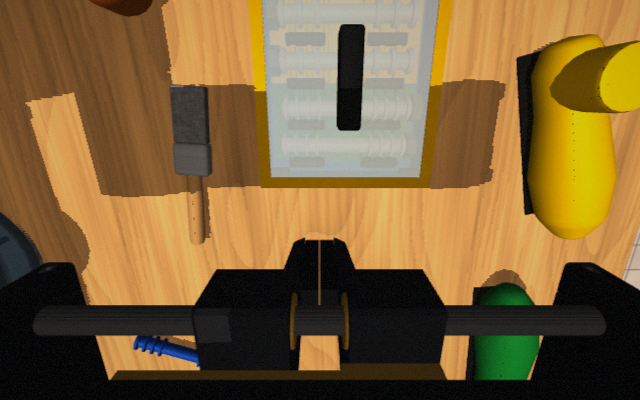

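The lid lies flat: plate top is at 55.0 to 55.7 mm at all four corners, which is sealed, and its centre is on the case. Handing in.

```bash
python3 -c "
from plant import r;print(r.close_job())"
```

```text
the job is handed in; nothing more can be done
None
```

I seated all four bolts in their matching gauges, sealed the lid flat on all four corners (corner 1 first, with corner 3 still up), and handed in the job at about 61 s; the hand-in returned no verdict.

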